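Stand washed capsule plates in the draining stand and bar them in

TASK

Take the retaining bar off the draining stand and set it down flat on the dark rubber mat at the side. Then stand up every white capsule plate that lies on the bench in front of the stand: push it against the foot of the backrest and tip it up on its edge, without lifting it clear of the bench, until it leans back by itself with its holed face on the backrest. When all of them are standing, lay the bar back flat and centred across the stand's two saddles, and leave the other things on the bench where they are.

Things in the scene. Friction and masses are not known exactly. Their poses are not given: they have to be found in the camera images.
- stand: grey draining stand, fixed; place and yaw vary. Origin on the bench at the middle of the backrest's foot line; x from front (plates, robot) to back, y along the backrest, z up. Backrest: flat board, y -210 to 210 mm, its face rising from x = 0 at the bench, leaning back 12 degrees, to z = 95 mm. Posts with saddles at y = +-235 mm, 430 mm clear between them; low 18 mm feet behind them.
- seat_left (a point): middle of the flat top of the +y post's saddle: stand frame (-35, 235, 55) mm. Post 36 (x) x 40 (y) mm. A front and a back cheek flare outward up to 73 mm: about 29 mm apart at the seat, 48 mm at the top. The bar, 20 mm wide, lies between the cheeks.
- seat_right (a point): the same on the -y post: stand frame (-35, -235, 55) mm. Tipping hint: plates, backrest and fingers grip one another well (friction near 1), so a plate turns about its upper far edge where that bears on the backrest, and 5 N from a finger under and behind the raised near edge, following its arc, is plenty; hard squeezing jams it.
- back_top (a point): middle of the backrest's top edge, front face: stand frame (20, 0, 95) mm. A plate leaning properly has its holed top on the backrest, its own z axis 1.60 rad from vertical, its origin about 51 mm high and 6 mm in front of the foot line. A plate pushed square to the foot line pivots on its far edge when its near edge is pushed on and up; past upright it leans by itself.
- plate1: capsule plate: white plate or absent. Slab 100 x 90 (y) x 8 mm, dark holes on top; far (+x) edge on the bench, near edge raised 18 mm on a foot bar (8 x 70 mm) set 20 mm inside it, so it slopes 0.18 rad. Lies in front of the backrest, +x to it, askew. 0.12 kg. Frame: z up as it lies; origin at bench level, lower far edge at x +50, z 0; lower near edge at x -48, z 18 mm.
- plate2: like plate1: white plate or absent. Slab 100 x 90 (y) x 8 mm, dark holes on top; far (+x) edge on the bench, near edge raised 18 mm on a foot bar (8 x 70 mm) set 20 mm inside it, so it slopes 0.18 rad. Lies in front of the backrest, +x to it, askew. 0.12 kg. Frame: z up as it lies; origin at bench level, lower far edge at x +50, z 0; lower near edge at x -48, z 18 mm.
- plate3: like plate1: white plate or absent. Slab 100 x 90 (y) x 8 mm, dark holes on top; far (+x) edge on the bench, near edge raised 18 mm on a foot bar (8 x 70 mm) set 20 mm inside it, so it slopes 0.18 rad. Lies in front of the backrest, +x to it, askew. 0.12 kg. Frame: z up as it lies; origin at bench level, lower far edge at x +50, z 0; lower near edge at x -48, z 18 mm.
- bar: loose aluminium retaining bar, 500 (y) x 20 (x) x 10 (z) mm, with an upright square black grip 24 x 24 mm in its middle reaching 80 mm above the bar's underside; 0.28 kg. Origin: centre of the underside. Starts across the two saddles, underside 55 mm above the bench, over the place where the plates must swing up.
- mat: dark rubber mat fixed on the bench, 300 (x) x 120 (y) x 3 mm, origin at the centre of its underside; to the left or to the right of the stand, its long side roughly along world x. The bar, laid along the mat's x axis, sticks out 100 mm at both ends over clear bench.
- basket: pink perforated basket, fixed, 260 x 120 x 60 mm, origin at the centre of its underside; on the other side of the stand from the mat. Leave alone.
- amber: small amber bottle, 36 mm across, 70 mm high, loose bystander; origin at the centre of its underside
- cup: small clear weighing cup, 48 mm across, 35 mm high, loose bystander; origin at the centre of its underside
- spatula: spatula 190 mm long, lying behind the stand, roughly along world y; loose bystander; x along its length
- tub: small white tub, 50 mm across, 50 mm high, behind the stand; loose bystander; origin at the centre of its underside
Not all that is in view belongs to the job. Leave any blue or yellow look-alike of the plate1 alone.

How it is judged:
By the outcome, as a careful person would: the job done as asked, in the order asked, and still so for the second after the job is handed in, with the robot touching nothing.
Of plate1, plate2, plate3 only 2 to 3 are there at a start; the rules pass over those that are not, and their reading is None.
At some moment in a run one of plate1, plate2, plate3 may be knocked a few centimetres aside while the robot is not near it.
Once in a run the grip may slacken for a moment while it holds something.
It also fails if it takes over 210 s, if anything falls off the work surface, if the arm or the gripper's body presses on something with over 40 N, if the wrist force passes 120 N, or if a joint passes its speed limit or range.

ROBOT

A 6-joint arm with a two-finger parallel gripper is mounted at the origin on the work surface. World frame = base frame: x ahead of the robot, y to its left, z up, the work surface at z = 0. Lengths are in m, angles in rad, forces in N, time in s.
With the tool pointing down it reaches from about 0.325 to 0.85 m from the base axis. Payload 15.5 kg.
Tool frame: the origin (TCP) lies midway between the tips of the shut fingers; the grasp point (between the pads) lies 19 mm behind it (tcp_to_grasp is the z of the grasp point in the tool frame, in m); z points along the fingers, y is the line along which they close (so a half turn about z gives the same grasp; the last joint's range is limited). The gripper opens to 91 mm and grips with 3 to 60 N. Pads are 32 mm wide; open, the fingers measure 118 mm over their backs; the gripper's body (76 mm by 178 mm) begins 60 mm behind the grasp point.
Start: joints at [1.109, 0.494, 1.345, -0, 1.302, -0.096], TCP at [0.224, 0.584, 0.214] pointing down, gripper open.
Joint ranges: [-2.91, 2.91], [-0.82, 2.16], [0.22, 2.67], [-1.22, 4.37], [0.12, 2.79], [-3.08, 3.08]. Speed limits (rad/s): [1.89, 1.89, 2.57, 3.01, 3.01, 3.01].

INTERFACE

Orientations are given as a unit quaternion [w, x, y, z].
In Python, from cell import * gives the robot as it stands. The module is installed in compiled form; this text tells all that it offers.
- The arm moves only by the shell command python3 -m crank 'ROWS' [FORCE]. ROWS is JSON, a list of rows, each an object of numbers: "jaw": the opening in per cent of the stroke, from 0 (shut) to 100 (fully open); "dx", "dy", "dz": the shift along the tool's x, y, z in mm; "roll": the turn about the tool's z in degrees. A call has 1 to 5 rows; each row is the pose to reach, as a shift and turn from the pose commanded when the call began, along the tool's axes at that moment; what a row does not reach only later rows make up. A row lasts 1/10 s, in which the tool goes at most 50 mm and 8.59 degrees, less where a joint would pass 70% of its speed; a pose out of reach is approached as far as the arm can. A call with a gripper value outside its range is refused whole. The fingers move at their own pace and stop on an object; FORCE is the grip in N (left out, the last holds). Time passes only in rows, so rows that repeat a pose let the fingers close. It gives the time, the measured TCP pose, the force, the opening and the grip force at its end, in the units of the state.
- get_state(): the state, without advancing time (a new reading comes with each control period).
- get_image(name): name is "scene" or "top" or "wrist"; returns a dict with "img" (400x640x3 uint8, blue, green, red), "range_z" (400x640 float32, m along the optical axis (not along the pixel's ray), 0 where there is no reading), "mtx" (3x3 intrinsics, pixels), "k1" (the pictures are not rectified: a ray, as slopes to the right and down, at radius r is drawn at 1 + k1 r^2 times it, then the intrinsics apply), "R" (3x3) and "t" (3): a world point X has camera coordinates R X + t; the wrist camera has in their place "mount" (4x4, takes a point from camera to tool coordinates, whose origin is the TCP and whose axes are the flange's). Camera axes: x right, y down, z forward; pixel columns grow to the right and rows downward; lengths in m; the calibration is good to about 2 mm. A picture is of the moment at which its call begins: read the wrist's pose just before it.
- job_done(): hands the job in; it is judged then, once.
The state is a dict: "clock": time; "joint_positions": joint angles; "dq": joint speeds; "tau": joint torques, N m; "tcp_pos": TCP position; "orientation": TCP orientation; "force": force on the tool from outside, world axes, zero at the start; "wrist_torque": the same for the moment, N m; "opening": opening from 0.0 (shut) to 1.0 (fully open); "gripper_force": force on a finger pad.
Only numpy, scipy, OpenCV 4.12 (cv2) and the standard library are available. Lean on these libraries where they do the work, as an engineer would, in place of code of your own. Each camera call takes 0.05 s, during which the arm holds its last target. There are 200 camera calls.

## Working session

There is one attempt and no reset: what is moved stays moved. The work goes in short steps, Python scripts to look and compute and a shell command to move; the robot and the scene stay as the last step left them, time stands still between calls to the robot, and variables do not carry over. Pictures are saved under pics/ and viewed, at most 14 in all, crops included, and the job is handed in when it is done.

```bash
mkdir -p pics; cat > h.py <<'E'
from cell import *
import numpy as np, cv2
from scipy.spatial.transform import Rotation as Ro
def Rq(q): return Ro.from_quat([q[1],q[2],q[3],q[0]])
def cloud(name):
    s=get_state(); d=get_image(name); z=d["range_z"]; K=d["mtx"]; h,w=z.shape
    u,v=np.meshgrid(np.arange(w),np.arange(h))
    xd=(u-K[0,2])/K[0,0]; yd=(v-K[1,2])/K[1,1]
    p=cv2.undistortPoints(np.stack([u,v],-1).reshape(-1,1,2).astype(np.float64),K,np.array([d["k1"],0,0,0.])).reshape(h,w,2)
    P=np.concatenate([p*z[...,None],z[...,None]],-1)
    if "R" in d: W=(P-d["t"])@d["R"]
    else:
        M=np.array(d["mount"]); T=P@M[:3,:3].T+M[:3,3]; W=Rq(s["orientation"]).apply(T.reshape(-1,3)).reshape(h,w,3)+s["tcp_pos"]
    W[z<=0]=np.nan
    return d["img"],W,d,s
E
python3 - <<'E'
from h import *
for n in("top","scene"):
    i,W,d,s=cloud(n); cv2.imwrite(f"pics/{n}0.png",i); np.save(f"pics/{n}0.npy",W)
    print(n,-np.array(d["R"]).T@d["t"],d["mtx"][0,0],d["k1"],np.nanmin(W[...,2]))
print({k:np.round(v,3) for k,v in s.items()})
print(Rq(s["orientation"]).as_matrix().round(3)); print(tcp_to_grasp)
E
```

```text
top [ 0.33837572 -0.10597074  1.51043256] 480.3466079557818 -0.06370031715930456 -0.7740814243500744
scene [ 0.98942717 -0.69232889  1.08060452] 497.35648736186937 -0.10557239108673382 -0.7736900908869238
{'clock': np.float64(0.05), 'joint_positions': array([ 1.109,  0.494,  1.346,  0.   ,  1.302, -0.095]), 'dq': array([0.002, 0.   , 0.001, 0.   , 0.001, 0.001]), 'tau': array([ 1.0000e-03, -8.8109e+01, -3.8296e+01,  7.1000e-02,  4.8000e-02,
       -0.0000e+00]), 'tcp_pos': array([0.223, 0.583, 0.213]), 'orientation': array([-0.   ,  0.182,  0.983, -0.001]), 'force': array([-0.193,  0.239,  0.485]), 'wrist_torque': array([0.018, 0.044, 0.047]), 'gripper_force': np.float64(0.0), 'opening': np.float64(1.002)}
[[-0.934  0.358 -0.001]
 [ 0.358  0.934 -0.001]
 [ 0.    -0.001 -1.   ]]
-0.0188
```

View pics/top0.png

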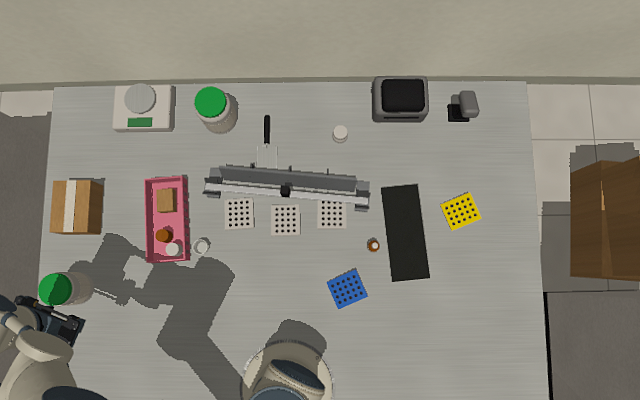

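View pics/scene0.png

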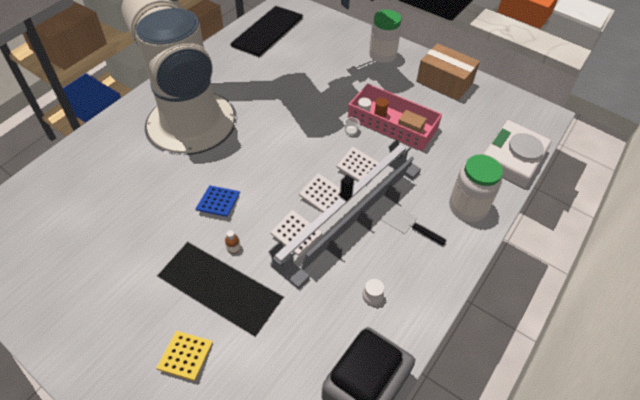

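The top view (up = +x, left = +y) shows three white plates at px (239,213), (286,220) and (332,214). Their look-alikes are the blue plate at (347,288) and the yellow one at (461,211), both to be left alone. The bar with its black grip is at (285,190). It could be confused with the grey backrest behind it at (290,180) or the spatula at (267,140). The mat is at (405,232); the other dark things are the tray at (270,30) in the scene view and the box at (400,95). I choose the white plates, the silver bar and the flat mat.

```bash
python3 - <<'E'
from h import *
W=np.load("pics/top0.npy"); i=cv2.imread("pics/top0.png")
cv2.imwrite("pics/crop0.png",cv2.resize(i[145:250,190:390],None,fx=4,fy=4,interpolation=cv2.INTER_CUBIC))
hsv=cv2.cvtColor(i,cv2.COLOR_BGR2HSV)
X,Y,Z=W[...,0],W[...,1],W[...,2]
def P(u,v): return W[v,u].round(4)
for p in [(239,213),(286,220),(332,214),(285,190),(405,232),(373,245),(202,244),(340,132)]: print(p,P(*p))
# bar: z ~65mm region
box=np.zeros(Z.shape,bool); box[150:215,195:380]=1
for lo,hi in((.058,.071),(.085,.1),(.12,.14)):
    m=box&(Z>lo)&(Z<hi); q=W[m]; 
    c=q.mean(0); _,_,v=np.linalg.svd(q[:,:2]-c[:2],full_matrices=False); t=(q[:,:2]-c[:2])@v[0]
    print(lo,len(q),c.round(4),"ang",np.degrees(np.arctan2(v[0][1],v[0][0])).round(2),t.min().round(4),t.max().round(4), "mid",(c[:2]+v[0]*(t.min()+t.max())/2).round(4))
# plates
w=((hsv[...,1]<40)&(hsv[...,2]>150)).astype(np.uint8)
hi=((Z>.004)&(Z<.032)).astype(np.uint8)
reg=np.zeros_like(hi); reg[193:245,215:360]=1
n,l,st,c=cv2.connectedComponentsWithStats(hi*reg)
for k in range(1,n):
    if st[k,4]<100: continue
    q=W[l==k]; r=cv2.minAreaRect(q[:,:2].astype(np.float32)*1000); print("plate",st[k],q.mean(0).round(4),np.round(r[0],1),np.round(r[1],1),round(r[2],1))
m=((hsv[...,2]<60)&(np.abs(Z-.003)<.006)).astype(np.uint8); reg[:]=0;reg[170:295,375:440]=1
q=W[(m*reg)>0]; r=cv2.minAreaRect(q[:,:2].astype(np.float32)*1000); print("mat",q.mean(0),r)
E
```

```text
(239, 213) [0.5326 0.1487 0.0221]
(286, 220) [0.5093 0.0011 0.0215]
(332, 214) [ 0.5276 -0.1428  0.0151]
(285, 190) [ 0.584  -0.0041  0.1358]
(405, 232) [ 0.4692 -0.3705  0.0111]
(373, 245) [ 0.4255 -0.2619  0.079 ]
(202, 244) [0.4374 0.2671 0.006 ]
(340, 132) [ 0.7835 -0.1707  0.0489]
0.058 1321 [ 0.5951 -0.0069  0.0655] ang 84.05 -0.251 0.2592 mid [ 0.5955 -0.0028]
0.085 534 [ 0.6428 -0.0094  0.0936] ang -95.93 -0.2104 0.206 mid [ 0.643  -0.0072]
0.12 70 [ 0.5867 -0.0016  0.1349] ang 145.85 -0.0151 0.0148 mid [ 0.5868 -0.0017]
plate [220 193  39  43 962] [0.5325 0.149  0.0173] [532.4 152.9] [120.2 134.2] 88.9
plate [270 199  34  41 958] [0.5116 0.0041 0.0176] [514.   3.] [104.8 125.1] 87.9
plate [315 200  33  35 824] [ 0.524  -0.1402  0.0188] [ 520.6 -140. ] [109.2  98.5] 2.5
mat [ 0.46776202 -0.37061257  0.00377281] ((470.7769775390625, -370.5468444824219), (297.9281311035156, 118.18087768554688), 5.293961048126221)
```

View pics/crop0.png

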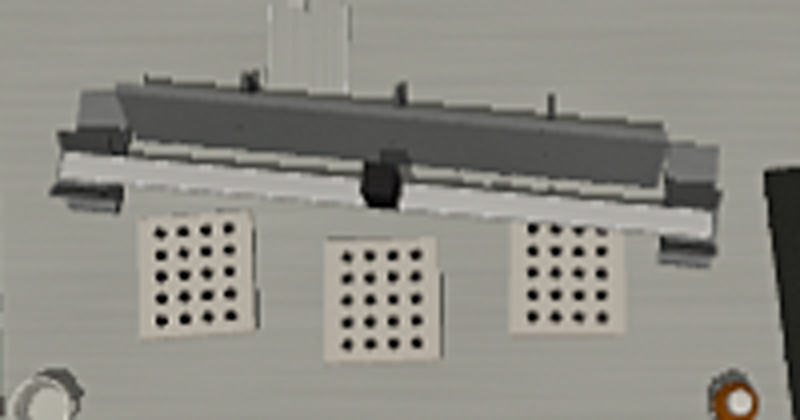

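```bash
cat > go.py <<'E'
# usage: go.py x y z toolYangle_deg (world) -> shift from the measured pose in tool axes
from h import *
import sys
s=get_state(); R=Rq(s["orientation"]).as_matrix(); x,y,z,a=map(float,sys.argv[1:5])
d=R.T@(np.array([x,y,z])-s["tcp_pos"])*1000
ang=np.degrees(np.arctan2(R[1,1],R[0,1])); r=-((a-ang+90)%180-90)
print("d",d.round(1),"roll",r.round(1),"norm",np.linalg.norm(d).round(0),"tcp",s["tcp_pos"].round(4),"ang",ang.round(2),"tilt",R[:,2].round(3),"F",np.round(s["force"],1),"op",round(float(s["opening"]),3),"t",s["clock"],"j6",s["joint_positions"][5].round(2))
E
R='[{"dx":-37,"dy":-28,"dz":-18},{"dx":-74,"dy":-56,"dz":-30},{"dx":-111,"dy":-84,"dz":-30},{"dx":-148,"dy":-112,"dz":-30},{"dx":-184,"dy":-139,"dz":-30}]'
python3 -m crank '[{"dx":-37,"dy":-28,"dz":-18},{"dx":-74,"dy":-56,"dz":-30},{"dx":-111,"dy":-84,"dz":-30},{"dx":-148,"dy":-112,"dz":-30},{"dx":-184,"dy":-139,"dz":-30}]'
python3 -m crank '[{"dx":-37,"dy":-28,"dz":-18},{"dx":-74,"dy":-56,"dz":-30},{"dx":-111,"dy":-84,"dz":-30},{"dx":-148,"dy":-112,"dz":-30},{"dx":-184,"dy":-139,"dz":-30}]'
python3 -m crank '[{"dx":-37,"dy":-28,"dz":-18,"roll":-3},{"dx":-74,"dy":-56,"dz":-30,"roll":-6},{"dx":-111,"dy":-84,"dz":-30,"roll":-9},{"dx":-148,"dy":-112,"dz":-30,"roll":-12},{"dx":-184,"dy":-139,"dz":-30,"roll":-15}]'
python3 go.py 0.59 0 0.30 84
```

```text
d [-551.  -413.7  -86.2] roll -15.0 norm 694.0 tcp [0.2234 0.5834 0.2134] ang 69.04 tilt [-0.    -0.001 -1.   ] F [-0.2  0.5  0.1] op 1.001 t 0.1 j6 -0.1invalid input
invalid input
invalid input
```

```bash

python3 -m crank '[{"jaw":100,"dx":-37,"dy":-28,"dz":-18,"roll":0},{"jaw":100,"dx":-74,"dy":-56,"dz":-30,"roll":0},{"jaw":100,"dx":-111,"dy":-84,"dz":-30,"roll":0},{"jaw":100,"dx":-148,"dy":-112,"dz":-30,"roll":0},{"jaw":100,"dx":-184,"dy":-139,"dz":-30,"roll":0}]' && 
python3 -m crank '[{"jaw":100,"dx":-37,"dy":-28,"dz":-18,"roll":0},{"jaw":100,"dx":-74,"dy":-56,"dz":-30,"roll":0},{"jaw":100,"dx":-111,"dy":-84,"dz":-30,"roll":0},{"jaw":100,"dx":-148,"dy":-112,"dz":-30,"roll":0},{"jaw":100,"dx":-184,"dy":-139,"dz":-30,"roll":0}]' &&
python3 -m crank '[{"jaw":100,"dx":-37,"dy":-28,"dz":-18,"roll":-3},{"jaw":100,"dx":-74,"dy":-56,"dz":-30,"roll":-6},{"jaw":100,"dx":-111,"dy":-84,"dz":-30,"roll":-9},{"jaw":100,"dx":-148,"dy":-112,"dz":-30,"roll":-12},{"jaw":100,"dx":-184,"dy":-139,"dz":-30,"roll":-15}]'
python3 go.py 0.59 0 0.30 84
```

```text
clock: 0.6
tcp_pos: [0.3462, 0.3862, 0.2439]
orientation: [-0.0, 0.182, 0.983, -0.0]
force: [1.0, 0.4, -0.2]
opening: 0.999
gripper_force: 0.0
clock: 1.1
tcp_pos: [0.4684, 0.1905, 0.2739]
orientation: [0.0, 0.182, 0.983, -0.0]
force: [1.4, 0.5, -0.3]
opening: 1.005
gripper_force: 0.0
clock: 1.6
tcp_pos: [0.5905, -0.0052, 0.3038]
orientation: [-0.0, 0.051, 0.999, 0.0]
force: [0.8, 0.8, 0.0]
opening: 0.999
gripper_force: 0.0
d [1.  5.1 3.8] roll 0.1 norm 6.0 tcp [ 0.5905 -0.0052  0.3038] ang 84.15 tilt [-0.  0. -1.] F [0.8 0.8 0. ] op 0.999 t 1.6 j6 -1.58
```

```bash
python3 - <<'E'
from h import *
i,W,d,s=cloud("wrist"); cv2.imwrite("pics/w1.png",i); np.save("pics/w1.npy",W); print(np.array(d["mount"]).round(3))
Z=W[...,2]
for lo,hi in((.128,.142),(.062,.069),(.09,.1)):
    q=W[(Z>lo)&(Z<hi)&(np.abs(W[...,1])<.3)&(W[...,0]>.5)&(W[...,0]<.7)]
    if len(q)<10: print(lo,len(q)); continue
    r=cv2.minAreaRect(q[:,:2].astype(np.float32)*1000); print(lo,len(q),q.mean(0).round(4),np.round(r[0],1),np.round(r[1],1),round(r[2],2))
E
```

```text
[[ 0.001 -0.962 -0.272  0.076]
 [ 1.     0.001  0.     0.001]
 [ 0.    -0.272  0.962 -0.171]
 [ 0.     0.     0.     1.   ]]
0.128 460 [5.860e-01 4.000e-04 1.351e-01] [5.864e+02 4.000e-01] [22.7 23.9] 84.52
0.062 6192 [ 5.932e-01 -1.000e-04  6.540e-02] [599.5  -1.4] [509.8  75. ] 84.23
0.09 2343 [ 0.6434 -0.0055  0.0939] [611.8  -3. ] [420.   75.2] 84.21
```

View pics/w1.png

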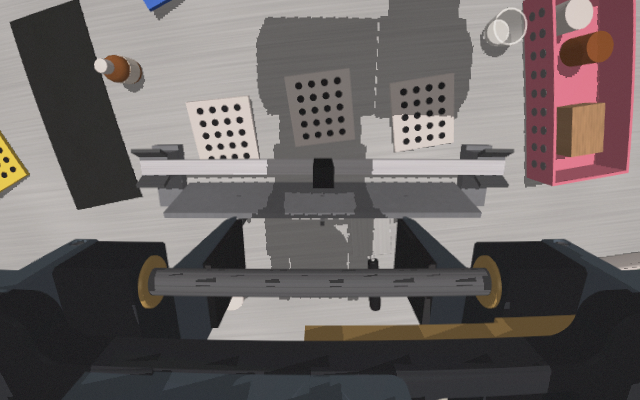

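The wrist view shows the bar across the saddles with its grip at px (323,172), the three white plates above it, the mat on the left and the basket on the right. This matches my choice. Next I grip the bar.

```bash

python3 -m crank '[{"jaw":100,"dx":5,"dy":5,"dz":45,"roll":0},{"jaw":100,"dx":5,"dy":5,"dz":90,"roll":0},{"jaw":100,"dx":5,"dy":5,"dz":130,"roll":0},{"jaw":100,"dx":5,"dy":5,"dz":170,"roll":0},{"jaw":100,"dx":5,"dy":5,"dz":205,"roll":0}]' 25 &&
python3 -m crank '[{"jaw":10,"dx":0,"dy":0,"dz":2,"roll":0},{"jaw":10,"dx":0,"dy":0,"dz":2,"roll":0},{"jaw":10,"dx":0,"dy":0,"dz":2,"roll":0},{"jaw":10,"dx":0,"dy":0,"dz":2,"roll":0},{"jaw":10,"dx":0,"dy":0,"dz":2,"roll":0}]' 40 &&
python3 -m crank '[{"jaw":10,"dx":0,"dy":0,"dz":0,"roll":0},{"jaw":10,"dx":0,"dy":0,"dz":0,"roll":0},{"jaw":10,"dx":0,"dy":0,"dz":0,"roll":0}]' 40
python3 go.py 0.59 0 0.30 84.2
```

```text
clock: 2.15
tcp_pos: [0.5846, 0.0024, 0.0968]
orientation: [-0.001, 0.052, 0.999, 0.0]
force: [1.6, 0.4, -1.1]
opening: 1.001
gripper_force: 0.0
clock: 2.65
tcp_pos: [0.5862, 0.0022, 0.0983]
orientation: [0.001, 0.052, 0.999, -0.0]
force: [0.1, 0.3, -0.6]
opening: 0.593
gripper_force: 0.0
clock: 2.95
tcp_pos: [0.5854, 0.0023, 0.097]
orientation: [0.0, 0.052, 0.999, -0.0]
force: [0.3, -0.0, -0.6]
opening: 0.328
gripper_force: 0.0
d [  -4.8   -1.8 -203. ] roll -0.2 norm 203.0 tcp [0.5854 0.0023 0.097 ] ang 84.04 tilt [ 0. -0. -1.] F [ 0.3 -0.  -0.6] op 0.328 t 2.95 j6 -1.56
```

```bash

python3 -m crank '[{"jaw":10,"dx":0,"dy":-2,"dz":0,"roll":0},{"jaw":10,"dx":0,"dy":-2,"dz":0,"roll":0},{"jaw":10,"dx":0,"dy":-2,"dz":0,"roll":0},{"jaw":10,"dx":0,"dy":-2,"dz":0,"roll":0}]' 40 &&
python3 -m crank '[{"jaw":10,"dx":0,"dy":0,"dz":-8,"roll":0},{"jaw":10,"dx":0,"dy":0,"dz":-16,"roll":0},{"jaw":10,"dx":0,"dy":0,"dz":-32,"roll":0},{"jaw":10,"dx":0,"dy":0,"dz":-60,"roll":0},{"jaw":10,"dx":0,"dy":0,"dz":-100,"roll":0}]' 40
python3 go.py 0.4708 -0.3705 0.15 5.3
```

```text
clock: 3.35
tcp_pos: [0.5853, 0.0001, 0.097]
orientation: [0.0, 0.052, 0.999, -0.0]
force: [-1.2, -4.0, 4.8]
opening: 0.266
gripper_force: 40.0
clock: 3.85
tcp_pos: [0.584, 0.0006, 0.197]
orientation: [-0.002, 0.052, 0.999, 0.0]
force: [0.2, 0.4, -2.7]
opening: 0.26
gripper_force: 40.0
d [  73.9 -380.8   47.2] roll 78.7 norm 391.0 tcp [0.584  0.0006 0.197 ] ang 84.04 tilt [-0.003  0.001 -1.   ] F [ 0.2  0.4 -2.7] op 0.26 t 3.85 j6 -1.57
```

```bash

python3 -m crank '[{"jaw":10,"dx":6,"dy":-30,"dz":0,"roll":6},{"jaw":10,"dx":14,"dy":-70,"dz":0,"roll":14},{"jaw":10,"dx":22,"dy":-110,"dz":0,"roll":22},{"jaw":10,"dx":30,"dy":-150,"dz":0,"roll":30},{"jaw":10,"dx":37,"dy":-190,"dz":0,"roll":38}]' 40 
python3 go.py 0.4708 -0.3705 0.15 5.3
```

```text
clock: 4.35
tcp_pos: [0.5279, -0.186, 0.1975]
orientation: [0.0, 0.377, 0.926, 0.0]
force: [0.4, 0.1, -3.3]
opening: 0.263
gripper_force: 40.0
d [ -87.9 -172.    47.5] roll 40.4 norm 199.0 tcp [ 0.5279 -0.186   0.1975] ang 45.72 tilt [ 0.  0. -1.] F [ 0.4  0.1 -3.3] op 0.263 t 4.35 j6 -1.24
```

```bash

python3 -m crank '[{"jaw":10,"dx":-18,"dy":-35,"dz":0,"roll":8},{"jaw":10,"dx":-36,"dy":-70,"dz":0,"roll":16},{"jaw":10,"dx":-54,"dy":-105,"dz":0,"roll":24},{"jaw":10,"dx":-72,"dy":-140,"dz":0,"roll":32},{"jaw":10,"dx":-88,"dy":-172,"dz":0,"roll":40}]' 40 &&
python3 -m crank '[{"jaw":10,"dx":0,"dy":0,"dz":30,"roll":0.4},{"jaw":10,"dx":0,"dy":0,"dz":60,"roll":0.4},{"jaw":10,"dx":0,"dy":0,"dz":90,"roll":0.4},{"jaw":10,"dx":0,"dy":0,"dz":115,"roll":0.4},{"jaw":10,"dx":0,"dy":0,"dz":130,"roll":0.4}]' 40
python3 go.py 0.4708 -0.3705 0.047 5.3
python3 - <<'E'
from h import *
i,W,d,s=cloud("top"); cv2.imwrite("pics/t1.png",cv2.resize(i[150:330,280:480],None,fx=4,fy=3.3)); i,W,d,s=cloud("wrist")
Z=W[...,2]
m=(Z>.018)&(Z<.05)&(W[...,0]<.78)&(W[...,0]>.15)&(np.abs(W[...,1]+.37)<.06)
q=W[m];print(len(q)); 
c=q.mean(0)
A=np.c_[q[:,0],np.ones(len(q))]; print("z along x",np.linalg.lstsq(A,q[:,2],rcond=None)[0], q[:,0].min(),q[:,0].max(), "y fit",np.linalg.lstsq(A,q[:,1],rcond=None)[0])
E
```

```text
clock: 4.85
tcp_pos: [0.4719, -0.3713, 0.1975]
orientation: [0.0, 0.671, 0.741, 0.0]
force: [0.3, -0.2, -1.6]
opening: 0.259
gripper_force: 40.0
clock: 5.35
tcp_pos: [0.4721, -0.3691, 0.0655]
orientation: [-0.001, 0.672, 0.741, 0.0]
force: [-0.4, -0.2, -1.8]
opening: 0.255
gripper_force: 40.0
d [-1.3 -1.4 18.5] roll 0.3 norm 19.0 tcp [ 0.4721 -0.3691  0.0655] ang 5.63 tilt [-0.001  0.002 -1.   ] F [-0.4 -0.2 -1.8] op 0.255 t 5.35 j6 -0.86
17018
z along x [-0.00267217  0.03296558] 0.22519790508092616 0.7180298043553228 y fit [ 0.09965665 -0.41376911]
```

View pics/t1.png

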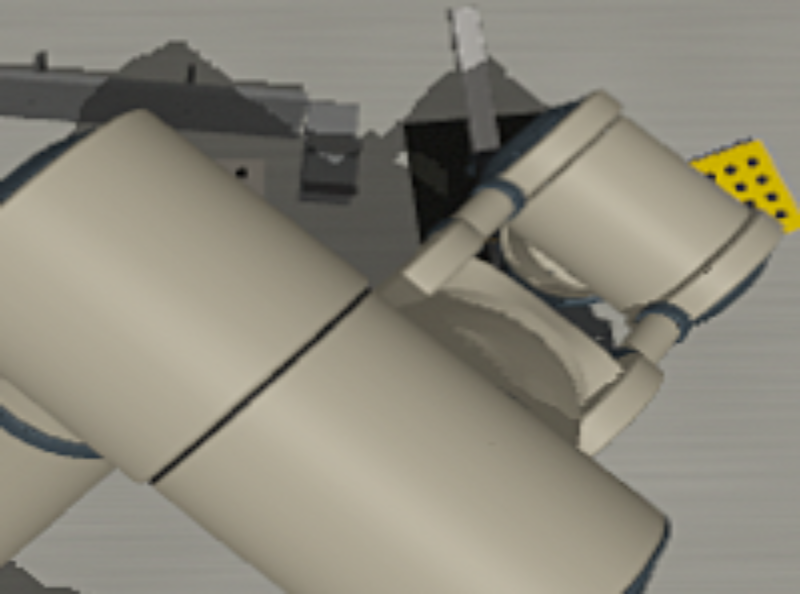

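The crop shows the bar held along the mat (far end at px (470,60)), and it is level. I lower it and release.

```bash

python3 -m crank '[{"jaw":10,"dx":-1,"dy":-1,"dz":10,"roll":0},{"jaw":10,"dx":-1,"dy":-1,"dz":16,"roll":0},{"jaw":10,"dx":-1,"dy":-1,"dz":18,"roll":0},{"jaw":10,"dx":-1,"dy":-1,"dz":20,"roll":0},{"jaw":10,"dx":-1,"dy":-1,"dz":20,"roll":0}]' 40 &&
python3 -m crank '[{"jaw":60,"dx":0,"dy":0,"dz":0,"roll":0},{"jaw":60,"dx":0,"dy":0,"dz":0,"roll":0},{"jaw":60,"dx":0,"dy":0,"dz":0,"roll":0},{"jaw":60,"dx":0,"dy":0,"dz":0,"roll":0},{"jaw":60,"dx":0,"dy":0,"dz":0,"roll":0}]' 40 &&
python3 -m crank '[{"jaw":60,"dx":0,"dy":0,"dz":-40,"roll":0},{"jaw":60,"dx":0,"dy":0,"dz":-80,"roll":0},{"jaw":60,"dx":0,"dy":0,"dz":-130,"roll":0},{"jaw":60,"dx":0,"dy":0,"dz":-180,"roll":0},{"jaw":60,"dx":0,"dy":0,"dz":-210,"roll":0}]' 40
python3 go.py 0.45 -0.1 0.25 84.2
```

```text
clock: 5.95
tcp_pos: [0.4718, -0.3708, 0.047]
orientation: [0.0, 0.671, 0.741, 0.0]
force: [0.1, 0.7, -2.7]
opening: 0.263
gripper_force: 40.0
clock: 6.45
tcp_pos: [0.4718, -0.3709, 0.047]
orientation: [0.0, 0.671, 0.741, -0.0]
force: [-0.7, 0.3, 1.2]
opening: 0.596
gripper_force: 0.0
clock: 6.95
tcp_pos: [0.4723, -0.3714, 0.2611]
orientation: [0.002, 0.671, 0.741, -0.0]
force: [0.4, -0.3, -0.2]
opening: 0.6
gripper_force: 0.0
d [272.3   4.4  10.2] roll -78.6 norm 273.0 tcp [ 0.4723 -0.3714  0.2611] ang 5.64 tilt [ 0.003 -0.003 -1.   ] F [ 0.4 -0.3 -0.2] op 0.6 t 6.95 j6 -0.86
```

```bash

python3 -m crank '[{"jaw":60,"dx":40,"dy":4,"dz":-10,"roll":-8},{"jaw":60,"dx":80,"dy":4,"dz":-20,"roll":-16},{"jaw":60,"dx":120,"dy":4,"dz":-30,"roll":-24},{"jaw":60,"dx":160,"dy":4,"dz":-40,"roll":-32},{"jaw":60,"dx":200,"dy":4,"dz":-40,"roll":-39}]' &&
python3 -m crank '[{"jaw":60,"dx":20,"dy":20,"dz":0,"roll":-8},{"jaw":60,"dx":50,"dy":40,"dz":0,"roll":-16},{"jaw":60,"dx":80,"dy":70,"dz":0,"roll":-24},{"jaw":60,"dx":100,"dy":100,"dz":0,"roll":-32},{"jaw":60,"dx":120,"dy":120,"dz":0,"roll":-39.5}]' 
cat > look.py <<'E'
from h import *
import sys
i,W,d,s=cloud("wrist"); n=sys.argv[1]; cv2.imwrite(f"pics/{n}.png",i); np.save(f"pics/{n}.npy",W)
X,Y,Z=W[...,0],W[...,1],W[...,2]
S0=np.array([.6212,-.0031]); a=np.radians(-5.8); U=np.array([[np.cos(a),np.sin(a)],[-np.sin(a),np.cos(a)]])
S=(W[...,:2]-S0)@U.T*1000   # stand frame mm
# backrest face: fit x = a + b*y + c*z
z=Z*1000
m=(z>20)&(z<88)&(np.abs(S[...,1])<205)&(S[...,0]>-5)&(S[...,0]<35)
q=np.c_[S[m],z[m]]
for _ in range(3):
    A=np.c_[np.ones(len(q)),q[:,1],q[:,2]]; f=np.linalg.lstsq(A,q[:,0],rcond=None)[0]; e=q[:,0]-A@f; q=q[np.abs(e)<3]
print("backrest x0,slope,lean",f[0].round(2),f[1].round(4),f[2].round(3),len(q),"z range",q[:,2].max().round(0))
hsv=cv2.cvtColor(i,cv2.COLOR_BGR2HSV)
hi=((z>5)&(z<40)&(np.abs(S[...,1])<212)&(S[...,0]<-3)&(S[...,0]>-200)).astype(np.uint8)
hi=cv2.morphologyEx(hi,cv2.MORPH_OPEN,np.ones((5,5)))
k,l,st,c=cv2.connectedComponentsWithStats(hi)
for j in range(1,k):
    if st[j,4]<300: continue
    q=S[l==j]; zz=z[l==j]; b=cv2.boxPoints(cv2.minAreaRect(q.astype(np.float32))); r=cv2.minAreaRect(q.astype(np.float32))
    A=np.c_[np.ones(len(q)),q]; f=np.linalg.lstsq(A,zz,rcond=None)[0]
    print("plate px",c[j].round(0),"stand mm c",np.round(r[0],1),"size",np.round(r[1],1),"dir of slope deg",np.degrees(np.arctan2(-f[2],-f[1])).round(1),"near x",q[:,0].min().round(1),"z",zz.min().round(0),zz.max().round(0))
for nm,m in (("amber",(hsv[...,0]<15)&(hsv[...,1]>120)&(X>.3)&(X<.5)&(Y<-.2)&(Y>-.3)),):
    if m.sum()>20: print(nm,W[m].mean(0).round(3))
print("tcp stand",((s["tcp_pos"][:2]-S0)@U.T*1000).round(1),s["tcp_pos"][2].round(4),"t",s["clock"])
E
python3 look.py w2; python3 go.py .48 0 .3 84.2
```

```text
clock: 7.45
tcp_pos: [0.4561, -0.1702, 0.2982]
orientation: [0.001, 0.383, 0.924, -0.0]
force: [0.4, -0.7, -0.6]
opening: 0.606
gripper_force: 0.0
clock: 7.95
tcp_pos: [0.4573, 0.0002, 0.2971]
orientation: [0.0, 0.048, 0.999, 0.0]
force: [0.7, -0.7, 0.2]
opening: 0.601
gripper_force: 0.0
backrest x0,slope,lean -0.31 0.0005 0.227 360 z range 88.0
plate px [326. 196.] stand mm c [-110.6   -1.9] size [100.5  90.1] dir of slope deg 7.0 near x -164.4 z 5.0 28.0
plate px [421. 201.] stand mm c [-104.4  146. ] size [101.   89.7] dir of slope deg 7.9 near x -159.1 z 5.0 28.0
plate px [230. 213.] stand mm c [ -76.  -144.6] size [101.2  91. ] dir of slope deg 5.7 near x -129.6 z 6.0 29.0
amber [ 0.425 -0.257  0.045]
tcp stand [-163.4  -13.3] 0.2971 t 7.95
d [-23.4  -0.9  -2.9] roll 0.9 norm 24.0 tcp [0.4568 0.0029 0.2971] ang 85.06 tilt [ 0.     0.002 -1.   ] F [-1.6  0.7 -0.8] op 0.602 t 8.0 j6 -1.61
```

View pics/w2.png

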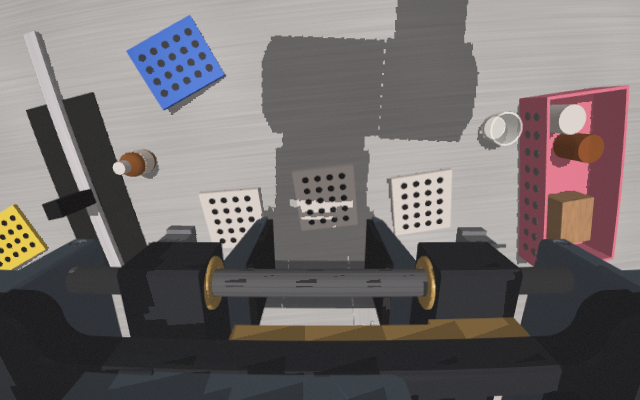

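The wrist view shows the bar on the mat (grip at px (70,203)) and three white plates at (231,215), (325,197) and (421,201), all askew by about 7°. The path to them is clear. I start with the middle plate.

```bash
cat > gs.py <<'E'
# gs.py xs ys z(mm): shift to stand-frame target with tool y along stand y
from h import *
import sys
S0=np.array([.6212,-.0031]); a=np.radians(-5.8); xs=np.array([np.cos(a),np.sin(a)]); ys=np.array([-xs[1],xs[0]])
X,Y,Z=[float(v)/1000 for v in sys.argv[1:4]]
s=get_state(); R=Rq(s["orientation"]).as_matrix(); t=s["tcp_pos"]
d=R.T@(np.append(S0+X*xs+Y*ys,Z)-t)*1000; ang=np.degrees(np.arctan2(R[1,1],R[0,1]))
p=t[:2]-S0; print("d",d.round(1),"roll",round(-(84.2-ang),1),"| at stand",(np.array([p@xs,p@ys,t[2]])*1000).round(1),"F stand",np.round([np.dot(s["force"][:2],xs),np.dot(s["force"][:2],ys),s["force"][2]],1),"op",round(float(s["opening"]),2),"t",s["clock"])
E
python3 -m crank '[{"jaw":60,"dx":15,"dy":3,"dz":40,"roll":0.9},{"jaw":60,"dx":34,"dy":5,"dz":85,"roll":0.9},{"jaw":60,"dx":34,"dy":5,"dz":130,"roll":0.9},{"jaw":60,"dx":34,"dy":5,"dz":175,"roll":0.9},{"jaw":60,"dx":34,"dy":5,"dz":220,"roll":0.9}]' &&
python3 gs.py -197 -4 6
```

```text
clock: 8.5
tcp_pos: [0.4239, 0.0067, 0.0758]
orientation: [0.001, 0.059, 0.998, -0.0]
force: [1.6, 0.3, -1.1]
opening: 0.6
gripper_force: 0.0
d [-0.1  6.2 69.8] roll -1.0 | at stand [-197.3  -10.2   75.8] F stand [ 1.5  0.5 -1.1] op 0.6 t 8.5
```

```bash

python3 -m crank '[{"jaw":60,"dx":0,"dy":6,"dz":40,"roll":-1},{"jaw":60,"dx":0,"dy":6,"dz":60,"roll":-1},{"jaw":60,"dx":0,"dy":6,"dz":69,"roll":-1}]' &&
python3 -m crank '[{"jaw":60,"dx":-8,"dy":0,"dz":0,"roll":0},{"jaw":60,"dx":-16,"dy":0,"dz":0,"roll":0},{"jaw":60,"dx":-24,"dy":0,"dz":0,"roll":0},{"jaw":60,"dx":-32,"dy":0,"dz":0,"roll":0},{"jaw":60,"dx":-40,"dy":0,"dz":0,"roll":0}]' && python3 gs.py -119 -4 6 &&
python3 -m crank '[{"jaw":60,"dx":-8,"dy":0,"dz":0,"roll":0},{"jaw":60,"dx":-16,"dy":0,"dz":0,"roll":0},{"jaw":60,"dx":-24,"dy":0,"dz":0,"roll":0},{"jaw":60,"dx":-30,"dy":0,"dz":0,"roll":0},{"jaw":60,"dx":-34,"dy":0,"dz":0,"roll":0}]' && python3 gs.py -119 -4 6; python3 look.py w3
```

```text
clock: 8.8
tcp_pos: [0.4237, 0.0128, 0.0063]
orientation: [-0.001, 0.05, 0.999, 0.0]
force: [0.1, -0.6, -0.1]
opening: 0.602
gripper_force: 0.0
clock: 9.3
tcp_pos: [0.4653, 0.0085, 0.0086]
orientation: [0.0, 0.05, 0.999, -0.0]
force: [-2.3, 1.3, 1.9]
opening: 0.601
gripper_force: 1.1
d [-37.2   0.1   2.6] roll 0.0 | at stand [-156.2   -4.2    8.6] F stand [-2.4  1.   1.9] op 0.6 t 9.3
clock: 9.8
tcp_pos: [0.4987, 0.0052, 0.0079]
orientation: [0.0, 0.05, 0.999, -0.0]
force: [-2.7, 0.6, 1.1]
opening: 0.602
gripper_force: 1.1
d [-3.7  0.1  1.9] roll 0.0 | at stand [-122.7   -4.1    7.9] F stand [-2.8  0.3  1.1] op 0.6 t 9.8Traceback (most recent call last):
  File "look.py", line 13, in <module>
    print("backrest x0,slope,lean",f[0].round(2),f[1].round(4),f[2].round(3),len(q),"z range",q[:,2].max().round(0))
                                                                                              ~~~~~~~~~~^^
    return umr_maximum(a, axis, None, out, keepdims, initial, where)
ValueError: zero-size array to reduction operation maximum which has no identity
```

```bash
sed -i 's/^print("backrest/if len(q)>50: print("backrest/' look.py
python3 -m crank '[{"jaw":60,"dx":-2,"dy":0,"dz":1,"roll":0},{"jaw":60,"dx":-4,"dy":0,"dz":1,"roll":0}]'|grep -E "force|tcp"; 
python3 -m crank '[{"jaw":60,"dx":-2,"dy":0,"dz":0,"roll":0},{"jaw":60,"dx":-4,"dy":0,"dz":0,"roll":0}]'|grep -E "force|tcp";python3 gs.py -119 -4 6; python3 look.py w3
```

```text
tcp_pos: [0.5018, 0.0049, 0.0067]
force: [-2.1, 0.3, 0.5]
gripper_force: 0.9
tcp_pos: [0.5057, 0.0046, 0.0068]
force: [-9.7, 1.5, 1.5]
gripper_force: 4.8
d [3.3 0.1 0.8] roll 0.0 | at stand [-115.7   -4.1    6.8] F stand [-9.8  0.5  1.5] op 0.6 t 10.25
plate px [571. 221.] stand mm c [-122.5  142.6] size [63.2 92.3] dir of slope deg 8.6 near x -160.1 z 13.0 28.0
plate px [264. 239.] stand mm c [-117.8  -31. ] size [34.   9.7] dir of slope deg 40.0 near x -133.0 z 6.0 40.0
plate px [375. 239.] stand mm c [-117.9   25.1] size [ 9.5 33.6] dir of slope deg -7.5 near x -133.3 z 7.0 40.0
plate px [ 73. 246.] stand mm c [-115.6 -147.9] size [22.1 91.4] dir of slope deg 177.1 near x -129.1 z 17.0 28.0
plate px [121. 315.] stand mm c [ -67.1 -129.8] size [ 6.9 38.2] dir of slope deg -10.1 near x -85.5 z 11.0 20.0
plate px [319. 312.] stand mm c [-82.6  -2.9] size [71.2 32.8] dir of slope deg 0.3 near x -99.0 z 19.0 40.0
tcp stand [-115.7   -4.1] 0.0068 t 10.25
```

View pics/w3.png

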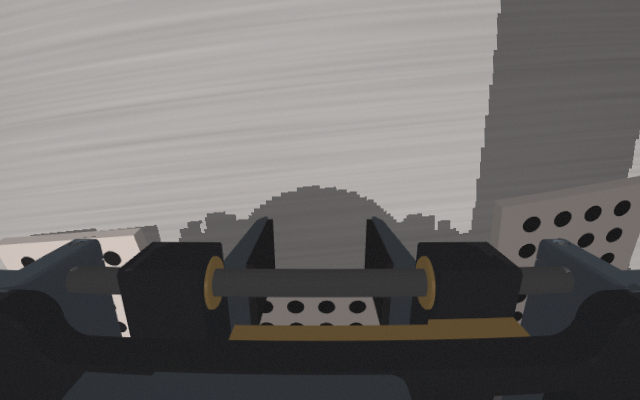

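The view shows the middle plate squared between the fingers against the backrest (visible strip around px (315,305)), with the neighbours untouched. I begin tipping it.

```bash

python3 -m crank '[{"jaw":60,"dx":0,"dy":0,"dz":-4,"roll":0},{"jaw":60,"dx":-1.5,"dy":0,"dz":-8,"roll":0},{"jaw":60,"dx":-4,"dy":0,"dz":-16,"roll":0}]'|grep -E "force|tcp"; python3 gs.py -119 -4 6; python3 look.py w4
```

```text
tcp_pos: [0.5088, 0.0042, 0.0229]
force: [-7.8, 0.2, 0.6]
gripper_force: 3.8
d [ 6.4  0.1 16.9] roll 0.0 | at stand [-112.6   -4.1   22.9] F stand [-7.7 -0.6  0.6] op 0.6 t 10.6
plate px [553. 212.] stand mm c [-120.5  142.9] size [67.6 92.4] dir of slope deg 7.4 near x -160.2 z 11.0 28.0
plate px [ 94. 236.] stand mm c [-109.1 -147.7] size [33.6 92.4] dir of slope deg 12.2 near x -129.4 z 14.0 28.0
plate px [121. 315.] stand mm c [ -49.4 -144.3] size [ 7.5 41.7] dir of slope deg -7.6 near x -70.1 z 8.0 17.0
plate px [319. 312.] stand mm c [-71.1  -2.7] size [28.2 73.7] dir of slope deg 0.2 near x -85.3 z 28.0 40.0
tcp stand [-112.6   -4.1] 0.0229 t 10.6
```

```bash

python3 -m crank '[{"jaw":60,"dx":-3.3,"dy":0,"dz":-8,"roll":0},{"jaw":60,"dx":-7.3,"dy":0,"dz":-15.7,"roll":0},{"jaw":60,"dx":-12,"dy":0,"dz":-23,"roll":0},{"jaw":60,"dx":-17.3,"dy":0,"dz":-30,"roll":0}]'|grep -E "force|tcp"; python3 gs.py -119 -4 6; python3 look.py w5
```

```text
tcp_pos: [0.5237, 0.0028, 0.0531]
force: [-20.7, 1.1, 14.1]
gripper_force: 10.4
d [21.   0.  47.3] roll 0.0 | at stand [-97.6  -4.   53.1] F stand [-20.7  -1.   14.1] op 0.6 t 11.05
plate px [524. 196.] stand mm c [-104.   145.8] size [100.4  91.8] dir of slope deg 7.2 near x -160.1 z 6.0 28.0
plate px [123. 217.] stand mm c [ -92.9 -146. ] size [65.2 92. ] dir of slope deg 8.6 near x -128.7 z 9.0 28.0
plate px [316. 320.] stand mm c [-24.3  -6.1] size [26.  85.9] dir of slope deg 0.1 near x -37.3 z 18.0 40.0
tcp stand [-97.6  -4. ] 0.0531 t 11.05
```

```bash

python3 -m crank '[{"jaw":60,"dx":1,"dy":0,"dz":-5,"roll":0},{"jaw":60,"dx":-3,"dy":0,"dz":-9,"roll":0},{"jaw":60,"dx":-8,"dy":0,"dz":-15,"roll":0}]'|grep -E "force|tcp"; python3 gs.py -119 -4 6; python3 look.py w6
```

```text
tcp_pos: [0.5349, 0.0016, 0.0684]
force: [-1.7, -1.2, 1.1]
gripper_force: 0.2
d [32.6  0.1 62.4] roll 0.0 | at stand [-86.4  -4.   68.4] F stand [-1.6 -1.4  1.1] op 0.6 t 11.4
backrest x0,slope,lean 0.23 -0.0006 0.216 1124 z range 88.0
plate px [513. 183.] stand mm c [-103.8  145.8] size [100.8  92.2] dir of slope deg 7.2 near x -160.1 z 5.0 28.0
plate px [134. 207.] stand mm c [ -82.7 -145.4] size [85.9 91.9] dir of slope deg 8.0 near x -128.9 z 6.0 28.0
tcp stand [-86.4  -4. ] 0.0684 t 11.4
```

View pics/w6.png

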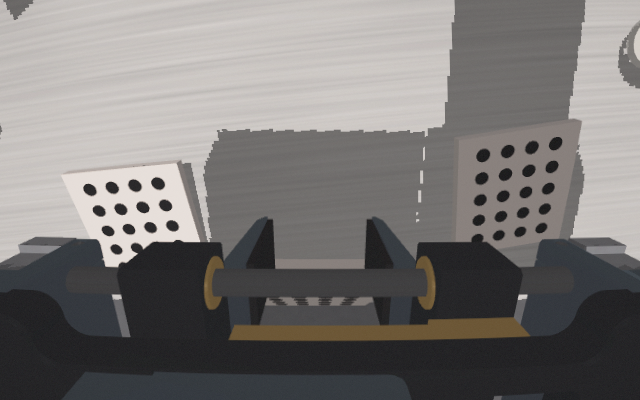

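The plate is still held, tipped about 45° (its near edge at row 262 between the fingers). I continue along the arc.

```bash

python3 -m crank '[{"jaw":60,"dx":-6,"dy":0,"dz":-5,"roll":0},{"jaw":60,"dx":-13,"dy":0,"dz":-11,"roll":0},{"jaw":60,"dx":-20,"dy":0,"dz":-15,"roll":0}]'|grep -E "force|tcp"; python3 gs.py -119 -4 6;
python3 -m crank '[{"jaw":60,"dx":-8,"dy":0,"dz":-4,"roll":0},{"jaw":60,"dx":-15,"dy":0,"dz":-7,"roll":0}]'|grep -E "force|tcp"; python3 gs.py -119 -4 6
```

```text
tcp_pos: [0.5564, -0.0006, 0.0836]
force: [-0.5, -0.3, 0.4]
gripper_force: 0.1
d [54.4  0.1 77.5] roll 0.0 | at stand [-64.7  -4.1  83.6] F stand [-0.5 -0.4  0.4] op 0.6 t 11.75
tcp_pos: [0.5711, -0.0021, 0.0903]
force: [-0.2, 0.3, 0.1]
gripper_force: 0.1
d [69.1  0.1 84.3] roll 0.0 | at stand [-49.9  -4.1  90.3] F stand [-0.2  0.2  0.1] op 0.6 t 11.95
```

```bash

python3 -m crank '[{"jaw":60,"dx":-7,"dy":0,"dz":-1,"roll":0},{"jaw":60,"dx":-14,"dy":0,"dz":-1,"roll":0},{"jaw":60,"dx":-20,"dy":0,"dz":0,"roll":0},{"jaw":60,"dx":-26,"dy":0,"dz":2,"roll":0}]'|grep -E "force|tcp"; python3 gs.py -119 -4 6;
python3 -m crank '[{"jaw":60,"dx":-5,"dy":0,"dz":1,"roll":0},{"jaw":60,"dx":-10,"dy":0,"dz":2,"roll":0}]'|grep -E "force|tcp"; python3 gs.py -119 -4 6; python3 look.py w7
```

```text
tcp_pos: [0.5964, -0.0046, 0.0877]
force: [-0.2, 0.2, -0.5]
gripper_force: 0.1
d [94.5  0.1 81.7] roll 0.0 | at stand [-24.5  -4.   87.7] F stand [-0.2  0.1 -0.5] op 0.6 t 12.35
tcp_pos: [0.6062, -0.0056, 0.0856]
force: [0.3, 0.2, -0.7]
gripper_force: 0.0
d [1.043e+02 1.000e-01 7.970e+01] roll 0.0 | at stand [-14.7  -4.   85.6] F stand [ 0.3  0.2 -0.7] op 0.6 t 12.55
backrest x0,slope,lean 8.04 -0.0006 -0.074 3953 z range 88.0
plate px [512.  90.] stand mm c [-103.8  145.9] size [100.1  92.7] dir of slope deg 7.6 near x -159.9 z 5.0 28.0
plate px [139. 126.] stand mm c [ -75.5 -145. ] size [99.6 91.9] dir of slope deg 7.3 near x -129.0 z 5.0 29.0
plate px [319. 220.] stand mm c [-5.3 -5. ] size [83.8  4.5] dir of slope deg -179.9 near x -7.5 z 5.0 36.0
tcp stand [-14.7  -4. ] 0.0856 t 12.55
```

View pics/w7.png

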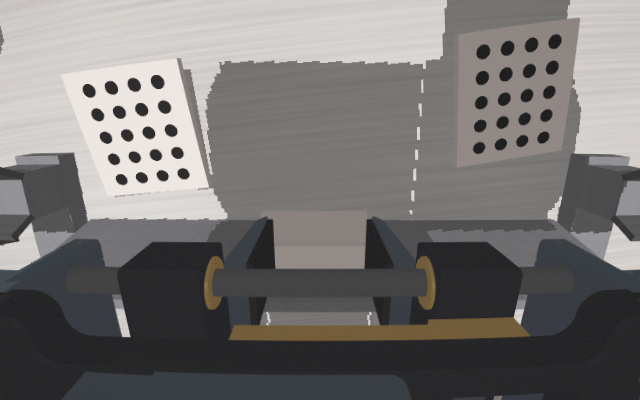

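The middle plate's underside now faces the robot (px (320,240)) and it carries no force. I back off and measure it.

```bash

python3 -m crank '[{"jaw":60,"dx":15,"dy":0,"dz":0,"roll":0},{"jaw":60,"dx":45,"dy":0,"dz":-10,"roll":0},{"jaw":60,"dx":80,"dy":0,"dz":-40,"roll":0},{"jaw":60,"dx":105,"dy":0,"dz":-80,"roll":0},{"jaw":60,"dx":140,"dy":0,"dz":-115,"roll":0}]'|grep -E "force|tcp"
cat >> look.py <<'E'
# standing plates: surface points x<backrest plane by >4mm
m=(z>15)&(z<110)&(np.abs(S[...,1])<205)&(S[...,0]>-25)&(S[...,0]<40)
q=np.c_[S[m],z[m]]; off=q[:,0]-.2126*q[:,2]; on=off<-5
for lo in (-205,-75,75):
    g=q[on&(q[:,1]>lo)&(q[:,1]<lo+130)]
    if len(g)>200:
        h=g[(g[:,2]>25)&(g[:,2]<85)]; A=np.c_[np.ones(len(h)),h[:,1],h[:,2]]; f=np.linalg.lstsq(A,h[:,0],rcond=None)[0]
        print("standing y",g[:,1].min().round(0),g[:,1].max().round(0),"zmax",g[:,2].max().round(0),"x0,dx/dy,dx/dz",f.round(3))
E
python3 look.py w8; python3 gs.py -195 146 6
```

```text
tcp_pos: [0.4661, 0.0085, 0.2023]
force: [1.0, 0.9, 2.0]
gripper_force: 0.0
backrest x0,slope,lean 6.31 0.0171 -0.04 1297 z range 73.0
plate px [439. 211.] stand mm c [-104.6  145.1] size [99.8 90.5] dir of slope deg 7.7 near x -160.3 z 5.0 29.0
plate px [205. 223.] stand mm c [ -88.4 -146.1] size [75.5 91.6] dir of slope deg 7.8 near x -129.2 z 10.0 28.0
amber [ 0.426 -0.257  0.043]
tcp stand [-155.4   -4.2] 0.2023 t 13.1
standing y -53.0 38.0 zmax 86.0 x0,dx/dy,dx/dz [ 5.132e+00 -3.000e-03 -7.600e-02]
d [ 35.9 149.9 200.5] roll 0.1 | at stand [-159.4   -3.9  206.6] F stand [-2.9  3.3  6.5] op 0.6 t 13.15
```

```bash

python3 - <<'E'
from h import *
i,W,d,s=cloud("top"); a=cv2.resize(i[150:250,200:380],None,fx=4,fy=4)[:300]
i2,W2,d2,s=cloud("scene"); b=cv2.resize(i2[140:290,250:430],None,fx=4,fy=4)[:,:720]
a=cv2.resize(i[150:240,200:380],None,fx=4,fy=3.2)
b=cv2.resize(i2[150:280,260:430],(720,310)); cv2.imwrite("pics/c2.png",np.vstack([a,b]))
S0=np.array([.6212,-.0031]); A=np.radians(-5.8); U=np.array([[np.cos(A),np.sin(A)],[-np.sin(A),np.cos(A)]])
for w in(W,W2):
    S=(w[...,:2]-S0)@U.T*1000; z=w[...,2]*1000
    m=(np.abs(S[...,1]+7)<35)&(S[...,0]>-40)&(S[...,0]<40)&(z>3)
    for lo in range(5,115,10):
        k=m&(z>=lo)&(z<lo+10)
        if k.sum(): print(lo,k.sum(),np.percentile(S[k][:,0],[0,25,50,75,100]).round(1))
    print()
E
```

```text
5 27 [-11.7  -5.8  -4.8  -4.1  -2.6]
15 24 [-4.7 -3.9 -3.1 -2.6 -0.6]
25 23 [-3.2 -1.9 -1.5 -0.6  0.9]
35 27 [-1.7 -0.5  0.5  1.3  1.9]
45 1 [0.7 0.7 0.7 0.7 0.7]
65 1 [1. 1. 1. 1. 1.]
75 63 [-5.2 -2.4  2.4  7.4 14. ]
85 112 [-5.2  2.1  9.2 13.4 29.3]
95 93 [11.  15.1 18.8 22.5 28.7]
105 6 [13.8 14.6 16.9 18.5 20. ]

5 33 [ 7.2  9.3 18.8 29.3 38.7]
15 30 [10.3 11.4 17.4 27.6 38. ]
25 37 [11.9 13.2 20.1 30.7 38.5]
35 28 [13.8 14.8 17.2 26.6 39.3]
45 40 [16.5 17.6 23.6 32.4 39.7]
55 17 [18.3 18.4 18.9 19.6 21.1]
65 18 [20.1 21.1 21.3 21.8 22.4]
75 89 [-8.2 -4.1 -0.3  3.2 24.7]
85 104 [-6.1 14.7 21.2 24.4 26.7]
95 92 [10.  13.7 16.3 18.7 26.5]
```

View pics/c2.png

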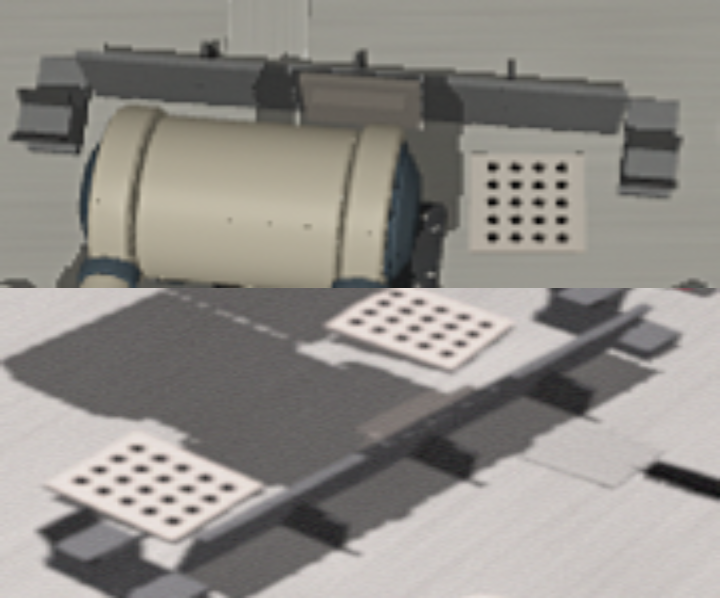

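The two crops show the middle plate leaning on the backrest (top crop (360,100), dx/dz ≈ 0.2, top at z 98). The left and right plates are still lying. Next is the left plate.

```bash

python3 -m crank '[{"jaw":60,"dx":12,"dy":40,"dz":0,"roll":0},{"jaw":60,"dx":24,"dy":80,"dz":0,"roll":0},{"jaw":60,"dx":38,"dy":115,"dz":15,"roll":0},{"jaw":60,"dx":40,"dy":144,"dz":50,"roll":0},{"jaw":60,"dx":40,"dy":144,"dz":100,"roll":0}]'|grep -E "force|tcp"; python3 gs.py -195 140 6
```

```text
tcp_pos: [0.4432, 0.159, 0.1004]
force: [0.3, -0.2, -0.6]
gripper_force: 0.0
d [ 1.9 -3.5 94.4] roll 0.2 | at stand [-193.5  143.3  100.4] F stand [ 0.3 -0.2 -0.6] op 0.6 t 13.75
```

```bash

python3 -m crank '[{"jaw":60,"dx":3,"dy":-3,"dz":45,"roll":0},{"jaw":60,"dx":3,"dy":-3,"dz":80,"roll":0},{"jaw":60,"dx":3,"dy":-3,"dz":95,"roll":0}]' | grep -E "force|tcp"&&
python3 -m crank '[{"jaw":60,"dx":-8,"dy":0,"dz":0,"roll":0},{"jaw":60,"dx":-16,"dy":0,"dz":0,"roll":0},{"jaw":60,"dx":-24,"dy":0,"dz":0,"roll":0},{"jaw":60,"dx":-32,"dy":0,"dz":0,"roll":0},{"jaw":60,"dx":-40,"dy":0,"dz":0,"roll":0}]' | grep -E "force|tcp"&& python3 gs.py -118 140 6 &&
python3 -m crank '[{"jaw":60,"dx":-8,"dy":0,"dz":0,"roll":0},{"jaw":60,"dx":-16,"dy":0,"dz":0,"roll":0},{"jaw":60,"dx":-22,"dy":0,"dz":0,"roll":0},{"jaw":60,"dx":-28,"dy":0,"dz":0,"roll":0},{"jaw":60,"dx":-32,"dy":0,"dz":0,"roll":0}]' | grep -E "force|tcp"&& python3 gs.py -117 140 6; python3 look.py w9
```

```text
tcp_pos: [0.4365, 0.1528, 0.002]
force: [0.2, -0.1, 1.2]
gripper_force: 0.0
tcp_pos: [0.4791, 0.149, 0.0067]
force: [-1.1, 1.1, 0.3]
gripper_force: 0.4
d [-38.7   3.    0.8] roll 0.0 | at stand [-156.7  137.     6.7] F stand [-1.2  1.   0.3] op 0.6 t 14.55
tcp_pos: [0.5101, 0.1458, 0.0059]
force: [-1.8, 0.0, 1.7]
gripper_force: 0.8
d [-8.6  3.1 -0.1] roll 0.0 | at stand [-125.6  136.9    5.9] F stand [-1.8 -0.1  1.7] op 0.6 t 15.05
plate px [264. 239.] stand mm c [-127.5  109.8] size [34.   9.5] dir of slope deg -3.6 near x -143.2 z 6.0 40.0
plate px [375. 239.] stand mm c [-127.6  166.1] size [ 9.4 34.2] dir of slope deg 14.5 near x -143.1 z 5.0 40.0
plate px [319. 312.] stand mm c [-92.7 138.1] size [32.  70.9] dir of slope deg 0.1 near x -108.8 z 19.0 39.0
tcp stand [-125.6  136.9] 0.0059 t 15.05
```

```bash

python3 -m crank '[{"jaw":60,"dx":-4,"dy":0,"dz":0,"roll":0},{"jaw":60,"dx":-7,"dy":0,"dz":0,"roll":0},{"jaw":60,"dx":-9,"dy":0,"dz":0,"roll":0}]' | grep -E "force|tcp"; python3 gs.py -117 140 6; 
python3 -m crank '[{"jaw":60,"dx":-0.5,"dy":0,"dz":-1,"roll":0}]' | grep -E "force|tcp"; python3 gs.py -117 140 6;python3 look.py w10
```

```text
tcp_pos: [0.5189, 0.1449, 0.0059]
force: [-1.6, 0.9, 0.9]
gripper_force: 0.3
d [ 0.2  3.1 -0.1] roll 0.0 | at stand [-116.8  136.9    5.9] F stand [-1.7  0.7  0.9] op 0.6 t 15.4
tcp_pos: [0.5193, 0.1449, 0.0068]
force: [-0.3, 0.6, 0.4]
gripper_force: 0.2
d [0.6 3.1 0.8] roll 0.0 | at stand [-116.4  136.9    6.8] F stand [-0.4  0.6  0.4] op 0.6 t 15.5
plate px [264. 239.] stand mm c [-118.4  109.9] size [33.8  9.3] dir of slope deg -8.1 near x -133.8 z 6.0 40.0
plate px [375. 239.] stand mm c [-118.4  166.1] size [ 9.5 33.9] dir of slope deg 13.6 near x -134.0 z 7.0 40.0
plate px [319. 312.] stand mm c [-78.3 139.9] size [70.5 32.6] dir of slope deg 0.2 near x -99.6 z 19.0 40.0
tcp stand [-116.4  136.9] 0.0068 t 15.5
```

```bash

python3 -m crank '[{"jaw":60,"dx":-1,"dy":0,"dz":0,"roll":0},{"jaw":60,"dx":-1.5,"dy":0,"dz":0,"roll":0}]' | grep -E "force|tcp"; python3 gs.py -117 140 6;
python3 -m crank '[{"jaw":60,"dx":-0.5,"dy":0,"dz":-4,"roll":0},{"jaw":60,"dx":-1.5,"dy":0,"dz":-8,"roll":0},{"jaw":60,"dx":-4,"dy":0,"dz":-16,"roll":0}]'|grep -E "force|tcp"; python3 gs.py -119 -4 6; python3 look.py w11|tail -3
```

```text
tcp_pos: [0.5199, 0.1448, 0.0069]
force: [-5.9, 2.5, 4.4]
gripper_force: 2.9
d [1.3 3.1 0.9] roll 0.0 | at stand [-115.7  136.9    6.9] F stand [-6.1  1.9  4.4] op 0.6 t 15.75
tcp_pos: [0.5233, 0.1443, 0.0228]
force: [-7.0, 2.0, 0.9]
gripper_force: 4.0
d [   6.7 -140.7   16.9] roll 0.0 | at stand [-112.3  136.8   22.8] F stand [-7.2  1.3  0.9] op 0.6 t 16.05
plate px [319. 312.] stand mm c [-71.3 137.9] size [27.5 73.9] dir of slope deg 0.1 near x -85.1 z 29.0 40.0
tcp stand [-112.3  136.8] 0.0228 t 16.05
```

```bash

python3 -m crank '[{"jaw":60,"dx":-2.3,"dy":0,"dz":-9,"roll":0},{"jaw":60,"dx":-5.3,"dy":0,"dz":-17,"roll":0},{"jaw":60,"dx":-9,"dy":0,"dz":-24,"roll":0},{"jaw":60,"dx":-12.5,"dy":0,"dz":-30,"roll":0}]'|grep -E "force|tcp"; python3 gs.py -119 -4 6; python3 look.py w12|tail -3
```

```text
tcp_pos: [0.5376, 0.143, 0.0538]
force: [-2.3, 0.8, 0.7]
gripper_force: 1.2
d [  21.2 -140.9   47.7] roll 0.0 | at stand [-97.9 136.9  53.8] F stand [-2.3  0.5  0.7] op 0.6 t 16.5
plate px [319. 320.] stand mm c [-22.5 137.3] size [26.5 89.3] dir of slope deg 0.1 near x -35.9 z 17.0 40.0
tcp stand [-97.9 136.9] 0.0538 t 16.5
standing y 93.0 182.0 zmax 31.0 x0,dx/dy,dx/dz [ 1.1335e+01 -2.0000e-03 -1.1740e+00]
```

```bash

python3 -m crank '[{"jaw":60,"dx":-5,"dy":0,"dz":-7.5,"roll":0},{"jaw":60,"dx":-11,"dy":0,"dz":-14,"roll":0},{"jaw":60,"dx":-17.5,"dy":0,"dz":-20,"roll":0},{"jaw":60,"dx":-25,"dy":0,"dz":-25,"roll":0},{"jaw":60,"dx":-32,"dy":0,"dz":-30,"roll":0}]'|grep -E "force|tcp"; python3 gs.py -119 -4 6
python3 -m crank '[{"jaw":60,"dx":-8,"dy":0,"dz":-4,"roll":0},{"jaw":60,"dx":-15,"dy":0,"dz":-7,"roll":0},{"jaw":60,"dx":-22,"dy":0,"dz":-8,"roll":0},{"jaw":60,"dx":-30,"dy":0,"dz":-8,"roll":0},{"jaw":60,"dx":-36,"dy":0,"dz":-7,"roll":0}]'|grep -E "force|tcp"; python3 gs.py -119 -4 6
python3 -m crank '[{"jaw":60,"dx":-6,"dy":0,"dz":1,"roll":0},{"jaw":60,"dx":-11,"dy":0,"dz":3,"roll":0},{"jaw":60,"dx":-15,"dy":0,"dz":4,"roll":0}]'|grep -E "force|tcp"; python3 gs.py -14.7 137 85;  python3 look.py w13|tail -3
```

```text
tcp_pos: [0.5698, 0.1398, 0.0834]
force: [-1.2, -0.0, 0.2]
gripper_force: 0.1
d [  53.5 -140.9   77.4] roll 0.0 | at stand [-65.6 136.9  83.4] F stand [-1.2 -0.2  0.2] op 0.6 t 17.05
tcp_pos: [0.6054, 0.1362, 0.0898]
force: [0.1, 0.4, -0.0]
gripper_force: 0.0
d [  89.3 -140.9   83.8] roll 0.0 | at stand [-29.8 137.   89.8] F stand [ 0.   0.4 -0. ] op 0.6 t 17.55
tcp_pos: [0.6198, 0.1346, 0.0855]
force: [0.2, 0.1, 0.2]
gripper_force: 0.0
d [-0.6  0.1  0.5] roll 0.0 | at stand [-15.3 136.9  85.5] F stand [0.2 0.1 0.2] op 0.6 t 17.85
tcp stand [-15.3 136.9] 0.0855 t 17.85
standing y -53.0 37.0 zmax 101.0 x0,dx/dy,dx/dz [ 1.595 -0.002 -0.035]
standing y 96.0 181.0 zmax 110.0 x0,dx/dy,dx/dz [-0.66  -0.    -0.063]
```

```bash

python3 -m crank '[{"jaw":60,"dx":15,"dy":0,"dz":0,"roll":0},{"jaw":60,"dx":45,"dy":0,"dz":-10,"roll":0},{"jaw":60,"dx":80,"dy":0,"dz":-40,"roll":0},{"jaw":60,"dx":115,"dy":-20,"dz":-70,"roll":0},{"jaw":60,"dx":140,"dy":-60,"dz":-85,"roll":0}]'|grep -E "force|tcp"
python3 -m crank '[{"jaw":60,"dx":0,"dy":-50,"dz":0,"roll":0},{"jaw":60,"dx":0,"dy":-100,"dz":0,"roll":0},{"jaw":60,"dx":5,"dy":-145,"dz":0,"roll":0},{"jaw":60,"dx":8,"dy":-190,"dz":0,"roll":0},{"jaw":60,"dx":10,"dy":-225,"dz":0,"roll":0}]'|grep -E "force|tcp"
cat > st.py <<'E'
from h import *
i,W,d,s=cloud("top"); i2,W2,d2,s=cloud("scene")
S0=np.array([.6212,-.0031]); A=np.radians(-5.8); U=np.array([[np.cos(A),np.sin(A)],[-np.sin(A),np.cos(A)]])
for n,w in(("top",W),("scene",W2)):
    S=(w[...,:2]-S0)@U.T*1000; z=w[...,2]*1000
    for c in(137,-7,-147):
        m=(np.abs(S[...,1]-c)<32)&(S[...,0]>-40)&(S[...,0]<40)&(z>3)
        print(n,c,[(lo,int(k.sum()),float(np.median(S[k][:,0]).round(1))) for lo in range(5,115,10) for k in [m&(z>=lo)&(z<lo+10)] if k.sum()>3])
a=cv2.resize(i[150:240,200:380],None,fx=4,fy=3.2); b=cv2.resize(i2[150:280,260:430],(720,310)); cv2.imwrite("pics/st.png",np.vstack([a,b]))
E
python3 look.py w14; python3 gs.py -165 -148 6; python3 st.py
```

```text
tcp_pos: [0.473, 0.0903, 0.1726]
force: [0.9, -2.3, 0.5]
gripper_force: 0.0
tcp_pos: [0.4409, -0.136, 0.1711]
force: [0.4, 0.5, 0.4]
gripper_force: 0.0
backrest x0,slope,lean -3.13 -0.0274 0.182 791 z range 38.0
plate px [323. 243.] stand mm c [ -92.9 -146.1] size [67.6 90.6] dir of slope deg 4.9 near x -129.5 z 13.0 28.0
amber [ 0.423 -0.259  0.046]
tcp stand [-165.9 -150.4] 0.1711 t 18.9
d [ -0.3   6.4 165.1] roll -0.1 | at stand [-165.4 -154.   171.2] F stand [ 3.1 -2.6  0.6] op 0.6 t 18.95
top 137 [(5, 44, -7.0), (15, 24, -3.3), (25, 25, -0.8), (35, 19, 1.2), (75, 62, 2.8), (85, 96, 8.0), (95, 88, 18.3)]
top -7 [(5, 49, -8.0), (15, 23, -3.2), (25, 25, -1.3), (35, 22, 0.7), (75, 62, 3.5), (85, 106, 10.2), (95, 85, 18.4)]
top -147 [(5, 47, -4.7), (15, 28, 4.3), (25, 29, 6.7), (35, 29, 9.4), (45, 25, 11.1), (55, 22, 13.2), (65, 37, 15.7), (75, 20, 17.9), (85, 47, 20.7), (95, 40, 23.8)]
scene 137 [(5, 31, 22.4), (15, 32, 20.6), (25, 29, 19.4), (35, 32, 23.8), (45, 31, 21.9), (55, 12, 19.3), (65, 13, 21.7), (75, 57, -0.3), (85, 88, 19.8), (95, 80, 17.4)]
scene -7 [(5, 31, 21.0), (15, 27, 18.6), (25, 34, 19.7), (35, 28, 18.6), (45, 41, 22.2), (55, 12, 19.7), (65, 15, 21.2), (75, 78, 0.1), (85, 97, 20.0), (95, 89, 16.9)]
scene -147 [(5, 143, -31.4), (15, 36, 17.0), (25, 33, 14.0), (35, 34, 18.3), (45, 38, 19.5), (55, 16, 19.7), (65, 21, 21.1), (75, 18, 23.6), (85, 68, 24.0), (95, 27, 22.8)]
```

Both the left and middle plates lean properly. Now the right plate.

```bash

python3 -m crank '[{"jaw":60,"dx":0,"dy":4,"dz":45,"roll":0},{"jaw":60,"dx":0,"dy":4,"dz":90,"roll":0},{"jaw":60,"dx":0,"dy":4,"dz":130,"roll":0},{"jaw":60,"dx":0,"dy":4,"dz":155,"roll":0},{"jaw":60,"dx":0,"dy":4,"dz":165,"roll":0}]' | grep -E "force|tcp"; python3 gs.py -119 -147 6
python3 -m crank '[{"jaw":60,"dx":-8,"dy":0,"dz":0,"roll":0},{"jaw":60,"dx":-16,"dy":0,"dz":0,"roll":0},{"jaw":60,"dx":-24,"dy":0,"dz":0,"roll":0},{"jaw":60,"dx":-32,"dy":0,"dz":0,"roll":0},{"jaw":60,"dx":-38,"dy":0,"dz":0,"roll":0}]' | grep -E "force|tcp"; python3 gs.py -117 -147 6; python3 look.py w15
```

```text
tcp_pos: [0.4411, -0.1282, 0.004]
force: [-0.1, 0.4, 0.1]
gripper_force: 0.0
d [-47.5  -4.4  -2.2] roll 0.1 | at stand [-166.5 -142.7    4. ] F stand [-0.1  0.4  0.1] op 0.6 t 19.55
tcp_pos: [0.4811, -0.1338, 0.0067]
force: [-1.5, 0.1, 1.7]
gripper_force: 0.9
d [-9.1 -2.8  0.7] roll 0.1 | at stand [-126.1 -144.2    6.7] F stand [-1.5 -0.   1.7] op 0.6 t 20.05
plate px [264. 239.] stand mm c [-128.2 -171.2] size [33.9  9.7] dir of slope deg -6.4 near x -143.4 z 7.0 40.0
plate px [375. 239.] stand mm c [-128.1 -115. ] size [ 9.5 34.2] dir of slope deg 8.5 near x -143.8 z 6.0 40.0
plate px [319. 312.] stand mm c [ -92.8 -142.9] size [70.9 31.9] dir of slope deg 0.3 near x -109.2 z 19.0 39.0
amber [ 0.425 -0.257  0.043]
tcp stand [-126.1 -144.2] 0.0067 t 20.05
```

```bash

python3 -m crank '[{"jaw":60,"dx":-4,"dy":0,"dz":0,"roll":0},{"jaw":60,"dx":-7,"dy":0,"dz":0,"roll":0},{"jaw":60,"dx":-9.5,"dy":0,"dz":0,"roll":0},{"jaw":60,"dx":-10.2,"dy":0,"dz":0,"roll":0}]' | grep -E "force|tcp"; python3 gs.py -116 -144 7;python3 look.py w16 | tail -3
```

```text
tcp_pos: [0.4902, -0.1347, 0.0059]
force: [-1.8, -0.1, 1.6]
gripper_force: 1.0
d [-1.   0.1 -1.1] roll 0.0 | at stand [-117.  -144.1    5.9] F stand [-1.8 -0.3  1.6] op 0.6 t 20.5
plate px [319. 312.] stand mm c [ -84.5 -143.4] size [69.5 31.9] dir of slope deg 0.0 near x -100.6 z 20.0 39.0
amber [ 0.426 -0.256  0.043]
tcp stand [-117.  -144.1] 0.0059 t 20.5
```

```bash

python3 -m crank '[{"jaw":60,"dx":-0.7,"dy":0,"dz":-1,"roll":0},{"jaw":60,"dx":-1.4,"dy":0,"dz":-1,"roll":0}]' | grep -E "force|tcp"; python3 gs.py -116 -144 7
```

```text
tcp_pos: [0.4913, -0.1347, 0.007]
force: [-4.3, 0.9, 0.2]
gripper_force: 1.9
d [ 0.1  0.1 -0. ] roll 0.0 | at stand [-115.9 -144.1    7. ] F stand [-4.3  0.5  0.2] op 0.6 t 20.75
```

```bash

python3 -m crank '[{"jaw":60,"dx":-0.6,"dy":0,"dz":-4,"roll":0},{"jaw":60,"dx":-1.7,"dy":0,"dz":-8,"roll":0},{"jaw":60,"dx":-4.2,"dy":0,"dz":-16,"roll":0}]'|grep -E "force|tcp"; python3 gs.py -119 -4 6; python3 look.py w17|tail -3
```

```text
tcp_pos: [0.4947, -0.1349, 0.023]
force: [-6.6, 0.0, 0.6]
gripper_force: 3.4
d [  6.3 139.9  17.1] roll 0.0 | at stand [-112.6 -143.9   23. ] F stand [-6.5 -0.6  0.6] op 0.6 t 21.05
plate px [319. 312.] stand mm c [ -71.4 -142.6] size [74.2 27.6] dir of slope deg 0.3 near x -85.2 z 29.0 40.0
amber [ 0.426 -0.257  0.043]
tcp stand [-112.6 -143.9] 0.023 t 21.05
```

```bash

python3 -m crank '[{"jaw":60,"dx":-2.3,"dy":0,"dz":-9,"roll":0},{"jaw":60,"dx":-5.3,"dy":0,"dz":-17,"roll":0},{"jaw":60,"dx":-9,"dy":0,"dz":-24,"roll":0},{"jaw":60,"dx":-12.7,"dy":0,"dz":-30,"roll":0}]'|grep -E "force|tcp"; python3 gs.py -119 -4 6; python3 look.py w18|tail -3
```

```text
tcp_pos: [0.5089, -0.1366, 0.0539]
force: [-3.4, 0.0, -0.1]
gripper_force: 1.2
d [ 20.7 140.2  47.8] roll 0.0 | at stand [ -98.2 -144.1   53.9] F stand [-3.4 -0.3 -0.1] op 0.6 t 21.5
amber [ 0.427 -0.257  0.044]
tcp stand [ -98.2 -144.1] 0.0539 t 21.5
standing y -190.0 -104.0 zmax 31.0 x0,dx/dy,dx/dz [ 1.0189e+01 -4.0000e-03 -1.1750e+00]
```

Same as the left plate, so I use the same finishing rows, then back off.

```bash

python3 -m crank '[{"jaw":60,"dx":-5,"dy":0,"dz":-7.5,"roll":0},{"jaw":60,"dx":-11,"dy":0,"dz":-14,"roll":0},{"jaw":60,"dx":-17.5,"dy":0,"dz":-20,"roll":0},{"jaw":60,"dx":-25,"dy":0,"dz":-25,"roll":0},{"jaw":60,"dx":-32,"dy":0,"dz":-30,"roll":0}]'|grep -E "force|tcp"
python3 -m crank '[{"jaw":60,"dx":-8,"dy":0,"dz":-4,"roll":0},{"jaw":60,"dx":-15,"dy":0,"dz":-7,"roll":0},{"jaw":60,"dx":-22,"dy":0,"dz":-8,"roll":0},{"jaw":60,"dx":-30,"dy":0,"dz":-8,"roll":0},{"jaw":60,"dx":-36,"dy":0,"dz":-7,"roll":0}]'|grep -E "force|tcp"
python3 -m crank '[{"jaw":60,"dx":-6,"dy":0,"dz":1,"roll":0},{"jaw":60,"dx":-11,"dy":0,"dz":3,"roll":0},{"jaw":60,"dx":-15,"dy":0,"dz":4,"roll":0}]'|grep -E "force|tcp"; python3 gs.py -14.7 -144 85
python3 -m crank '[{"jaw":60,"dx":15,"dy":0,"dz":0,"roll":0},{"jaw":60,"dx":45,"dy":0,"dz":-10,"roll":0},{"jaw":60,"dx":80,"dy":0,"dz":-40,"roll":0},{"jaw":60,"dx":120,"dy":0,"dz":-70,"roll":0},{"jaw":60,"dx":140,"dy":0,"dz":-110,"roll":0}]'|grep -E "force|tcp"
python3 -m crank '[{"jaw":60,"dx":5,"dy":-5,"dz":-40,"roll":5},{"jaw":60,"dx":5,"dy":-40,"dz":-70,"roll":13},{"jaw":60,"dx":5,"dy":-80,"dz":-70,"roll":21},{"jaw":60,"dx":5,"dy":-120,"dz":-70,"roll":29},{"jaw":60,"dx":5,"dy":-160,"dz":-70,"roll":37}]'|grep -E "force|tcp"
python3 st.py; python3 go.py .472 -.371 .25 5.3
```

```text
tcp_pos: [0.541, -0.1398, 0.0834]
force: [-0.8, -0.5, -0.6]
gripper_force: 0.1
tcp_pos: [0.5767, -0.1434, 0.0898]
force: [-0.9, 0.5, -0.1]
gripper_force: 0.0
tcp_pos: [0.5912, -0.1448, 0.0855]
force: [-0.7, -0.1, 0.3]
gripper_force: 0.0
d [-0.9 -0.   0.5] roll 0.0 | at stand [ -15.6 -144.    85.5] F stand [-0.7 -0.1  0.3] op 0.6 t 22.85
tcp_pos: [0.4478, -0.1297, 0.1957]
force: [1.6, 0.0, 1.2]
gripper_force: 0.0
tcp_pos: [0.4302, -0.291, 0.2663]
force: [0.5, -0.0, 0.6]
gripper_force: 0.0
top 137 [(5, 54, -10.9), (15, 26, -3.0), (25, 19, -0.9), (35, 24, 0.5), (75, 58, 3.1), (85, 104, 8.6), (95, 87, 18.9), (105, 4, 15.0)]
top -7 [(5, 52, -13.3), (15, 22, -3.4), (25, 26, -1.5), (35, 22, 0.5), (75, 54, 3.1), (85, 111, 8.4), (95, 86, 18.2)]
top -147 [(5, 44, -11.0), (15, 31, -3.1), (25, 21, -1.3), (35, 19, 0.6), (45, 5, 1.0), (75, 65, 3.8), (85, 104, 9.6), (95, 80, 18.0), (105, 4, 16.7)]
scene 137 [(5, 32, 19.7), (15, 31, 18.8), (25, 29, 21.1), (35, 30, 22.2), (45, 33, 22.0), (55, 13, 19.3), (65, 12, 20.8), (75, 66, 0.4), (85, 85, 21.1), (95, 74, 16.9)]
scene -7 [(5, 33, 15.9), (15, 27, 20.7), (25, 34, 21.9), (35, 29, 18.0), (45, 43, 20.8), (55, 12, 19.6), (65, 16, 20.8), (75, 74, -0.3), (85, 109, 20.8), (95, 85, 16.4)]
scene -147 [(5, 45, 15.7), (15, 29, 15.7), (25, 35, 17.1), (35, 30, 16.2), (45, 46, 22.2), (55, 17, 19.1), (65, 17, 20.7), (75, 91, -1.1), (85, 113, 20.5), (95, 105, 16.8)]
d [-83.5 -27.7  15.9] roll 41.5 norm 89.0 tcp [ 0.4301 -0.2935  0.2658] ang 46.75 tilt [ 0.    -0.001 -1.   ] F [-1.1  0.3 -0.1] op 0.602 t 23.95 j6 -1.53
```

View pics/st.png

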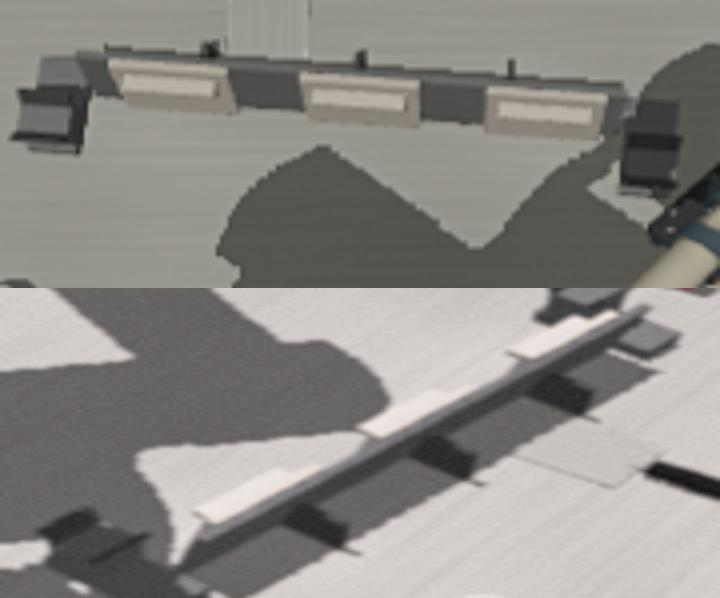

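All three plates lean on the backrest (top crop px (172,82), (360,100) and (545,112)). Now I fetch the bar.

```bash

python3 -m crank '[{"jaw":70,"dx":-20,"dy":-6,"dz":4,"roll":8.4},{"jaw":70,"dx":-40,"dy":-12,"dz":8,"roll":16.8},{"jaw":70,"dx":-60,"dy":-18,"dz":12,"roll":25},{"jaw":70,"dx":-83,"dy":-28,"dz":16,"roll":33},{"jaw":70,"dx":-83,"dy":-28,"dz":16,"roll":41.2}]'|grep -E "force|tcp"
python3 - <<'E'
from h import *
i,W,d,s=cloud("wrist"); Z=W[...,2]
for lo,hi in((.075,.092),(.009,.019)):
    q=W[(Z>lo)&(Z<hi)&(np.abs(W[...,1]+.37)<.06)&(W[...,0]>.2)&(W[...,0]<.75)]
    if len(q)<10: continue
    r=cv2.minAreaRect(q[:,:2].astype(np.float32)*1000); print(len(q),q.mean(0).round(4),np.round(r[0],1),np.round(r[1],1),round(r[2],2))
A=np.c_[q[:,0],np.ones(len(q))]; print(np.linalg.lstsq(A,q[:,1],rcond=None)[0])
E
python3 go.py .4718 -.3709 .047 5.64
```

```text
tcp_pos: [0.4733, -0.3681, 0.2489]
force: [-1.4, 0.1, 0.6]
gripper_force: 0.0
470 [ 0.4729 -0.3701  0.083 ] [ 473.  -370.6] [22.7 24.3] 5.86
5100 [ 0.4739 -0.3702  0.0132] [ 472.8 -369.9] [500.7  23. ] 5.55
[ 0.09961479 -0.41736624]
d [ -4.   -1.2 202.1] roll -0.5 norm 202.0 tcp [ 0.4728 -0.367   0.2491] ang 5.13 tilt [-0.001  0.001 -1.   ] F [-0.8  0.4  0.1] op 0.701 t 24.5 j6 -0.85
```

```bash

python3 -m crank '[{"jaw":70,"dx":-3,"dy":0,"dz":45,"roll":-0.4},{"jaw":70,"dx":-3,"dy":0,"dz":90,"roll":-0.4},{"jaw":70,"dx":-3,"dy":0,"dz":135,"roll":-0.4},{"jaw":70,"dx":-3,"dy":0,"dz":175,"roll":-0.4},{"jaw":70,"dx":-3,"dy":0,"dz":201,"roll":-0.4}]'|grep -E "force|tcp"
python3 -m crank '[{"jaw":10,"dx":0,"dy":0,"dz":0,"roll":0},{"jaw":10,"dx":0,"dy":0,"dz":0,"roll":0},{"jaw":10,"dx":0,"dy":0,"dz":0,"roll":0},{"jaw":10,"dx":0,"dy":0,"dz":0,"roll":0},{"jaw":10,"dx":0,"dy":0,"dz":0,"roll":0}]' 40 >/dev/null
python3 -m crank '[{"jaw":10,"dx":0,"dy":0,"dz":0,"roll":0},{"jaw":10,"dx":0,"dy":0,"dz":0,"roll":0},{"jaw":10,"dx":0,"dy":0,"dz":0,"roll":0}]' 40 
python3 go.py .4718 -.3703 .15 5.64
```

```text
tcp_pos: [0.4718, -0.3678, 0.0463]
force: [-0.5, 0.6, 1.0]
gripper_force: 0.0
clock: 25.8
tcp_pos: [0.473, -0.3697, 0.05]
orientation: [0.001, 0.666, 0.746, -0.0]
force: [-2.4, 1.3, 11.1]
opening: 0.262
gripper_force: 40.0
d [  -0.6   -1.2 -100. ] roll 0.8 norm 100.0 tcp [ 0.473  -0.3697  0.05  ] ang 6.42 tilt [ 0.001 -0.001 -1.   ] F [-2.4  1.3 11.1] op 0.262 t 25.8 j6 -0.87
```

```bash

python3 -m crank '[{"jaw":10,"dx":0,"dy":0,"dz":-10,"roll":0},{"jaw":10,"dx":0,"dy":0,"dz":-40,"roll":0},{"jaw":10,"dx":0,"dy":0,"dz":-80,"roll":0},{"jaw":10,"dx":0,"dy":0,"dz":-120,"roll":0},{"jaw":10,"dx":0,"dy":0,"dz":-160,"roll":0}]' 40
python3 go.py .53 -.186 .205 45
```

```text
clock: 26.3
tcp_pos: [0.4724, -0.369, 0.2112]
orientation: [-0.0, 0.666, 0.746, 0.0]
force: [0.8, -0.4, -3.1]
opening: 0.262
gripper_force: 40.0
d [175.3  77.7   6.2] roll -38.5 norm 192.0 tcp [ 0.4724 -0.369   0.2112] ang 6.45 tilt [-0.  0. -1.] F [ 0.8 -0.4 -3.1] op 0.262 t 26.3 j6 -0.88
```

```bash

python3 -m crank '[{"jaw":10,"dx":35,"dy":15,"dz":0,"roll":-7},{"jaw":10,"dx":70,"dy":31,"dz":0,"roll":-15},{"jaw":10,"dx":105,"dy":46,"dz":0,"roll":-23},{"jaw":10,"dx":140,"dy":62,"dz":0,"roll":-31},{"jaw":10,"dx":175,"dy":78,"dz":0,"roll":-38.5}]' 40 | grep -E "force|tcp|open"
python3 go.py .5864 .0004 .205 84.2
```

```text
tcp_pos: [0.5307, -0.1851, 0.2096]
force: [1.6, -0.1, -2.4]
opening: 0.262
gripper_force: 40.0
d [ 91.  171.    4.6] roll -38.9 norm 194.0 tcp [ 0.5307 -0.1851  0.2096] ang 45.27 tilt [ 0. -0. -1.] F [ 1.6 -0.1 -2.4] op 0.262 t 26.8 j6 -1.23
```

```bash

python3 -m crank '[{"jaw":10,"dx":18,"dy":34,"dz":0,"roll":-8},{"jaw":10,"dx":36,"dy":68,"dz":0,"roll":-16},{"jaw":10,"dx":54,"dy":102,"dz":0,"roll":-24},{"jaw":10,"dx":72,"dy":137,"dz":0,"roll":-32},{"jaw":10,"dx":91,"dy":171,"dz":0,"roll":-38.9}]' 40 | grep -E "force|tcp|open"
python3 -m crank '[{"jaw":10,"dx":0,"dy":0,"dz":15,"roll":0},{"jaw":10,"dx":0,"dy":0,"dz":30,"roll":0},{"jaw":10,"dx":0,"dy":0,"dz":40,"roll":0}]' 40 | grep -E "force|tcp|open"
cat > bar.py <<'E'
from h import *
import sys
i,W,d,s=cloud("wrist"); cv2.imwrite("pics/"+sys.argv[1]+".png",i)
S0=np.array([.6212,-.0031]); A=np.radians(-5.8); U=np.array([[np.cos(A),np.sin(A)],[-np.sin(A),np.cos(A)]])
S=(W[...,:2]-S0)@U.T*1000; z=W[...,2]*1000; zb=float(sys.argv[2])
m=(np.abs(z-zb)<9)&(S[...,0]>-70)&(S[...,0]<-12)&(np.abs(S[...,1])<275)&(np.abs(S[...,1])>25)
q=np.c_[S[m],z[m]]
for _ in range(3):
    B=np.c_[np.ones(len(q)),q[:,1]]; f=np.linalg.lstsq(B,q[:,2],rcond=None)[0]; e=q[:,2]-B@f; q=q[np.abs(e)<3]
r=cv2.minAreaRect(q[:,:2].astype(np.float32)); print("bar top z,slope",f.round(4),"centre",np.round(r[0],1),np.round(r[1],1),round(r[2],2),len(q))
p=s["tcp_pos"]; print("tcp stand",((p[:2]-S0)@U.T*1000).round(1),(p[2]*1000).round(1))
E
python3 gs.py -35 0 97; python3 bar.py b1 138
```

```text
tcp_pos: [0.5876, 0.0002, 0.2096]
force: [0.2, -0.4, -3.5]
opening: 0.259
gripper_force: 40.0
tcp_pos: [0.5869, -0.001, 0.1685]
force: [0.5, -0.4, -2.8]
opening: 0.259
gripper_force: 40.0
d [ 0.7  1.4 71.5] roll -0.3 | at stand [-34.3  -1.4 168.5] F stand [ 0.6 -0.3 -2.8] op 0.26 t 27.6
bar top z,slope [131.7361   0.    ] centre [-31.7  -0.2] [500.6  21.3] 89.47 14616
tcp stand [-34.3  -1.4] 168.5
```

View pics/b1.png

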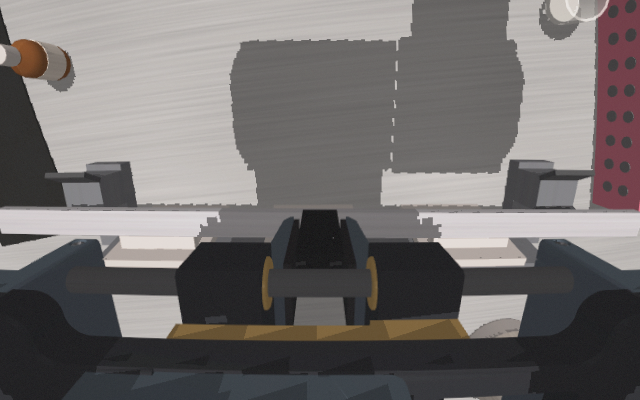

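The view shows the bar level over the stand, spanning both saddles (px (100,180) and (550,180)) but about 3 mm too far back. I correct that and lower it.

```bash

python3 -m crank '[{"jaw":10,"dx":3,"dy":0,"dz":15,"roll":-0.5},{"jaw":10,"dx":3,"dy":0,"dz":28,"roll":-0.5},{"jaw":10,"dx":3,"dy":0,"dz":38,"roll":-0.5},{"jaw":10,"dx":3,"dy":0,"dz":42,"roll":-0.5},{"jaw":10,"dx":3,"dy":0,"dz":42,"roll":-0.5}]' 40 | grep -E "force|tcp|open"
python3 gs.py -35 0 102; python3 bar.py b2 90
```

```text
tcp_pos: [0.5843, -0.0012, 0.1265]
force: [-0.7, -0.2, -2.7]
opening: 0.261
gripper_force: 40.0
d [-1.9  1.9 24.5] roll 0.1 | at stand [-36.9  -1.9 126.5] F stand [-0.7 -0.3 -2.7] op 0.26 t 28.15
bar top z,slope [89.754  0.   ] centre [-34.2  -0.4] [499.1  21.3] 89.92 14690
tcp stand [-36.9  -1.9] 126.5
```

```bash

python3 -m crank '[{"jaw":10,"dx":0.7,"dy":0.3,"dz":8,"roll":0},{"jaw":10,"dx":0.7,"dy":0.3,"dz":15,"roll":0},{"jaw":10,"dx":0.7,"dy":0.3,"dz":20,"roll":0},{"jaw":10,"dx":0.7,"dy":0.3,"dz":23,"roll":0},{"jaw":10,"dx":0.7,"dy":0.3,"dz":24,"roll":0}]' 40 | grep -E "force|tcp|open"
python3 gs.py -35 0 102; python3 bar.py b3 65
```

```text
tcp_pos: [0.5836, -0.0008, 0.1025]
force: [0.1, 0.8, -3.3]
opening: 0.262
gripper_force: 40.0
d [-2.7  1.5  0.5] roll 0.1 | at stand [-37.7  -1.5 102.5] F stand [ 0.   0.8 -3.3] op 0.26 t 28.7
bar top z,slope [65.6798  0.    ] centre [-35.2  -1.1] [509.4  46.6] 89.96 15434
tcp stand [-37.7  -1.5] 102.5
```

```bash

python3 -m crank '[{"jaw":10,"dx":0,"dy":0,"dz":0.6,"roll":0},{"jaw":10,"dx":0,"dy":0,"dz":1,"roll":0}]' 40 | grep -E "force|tcp|open"
python3 -m crank '[{"jaw":60,"dx":0,"dy":0,"dz":0,"roll":0},{"jaw":60,"dx":0,"dy":0,"dz":0,"roll":0},{"jaw":60,"dx":0,"dy":0,"dz":0,"roll":0},{"jaw":60,"dx":0,"dy":0,"dz":0,"roll":0},{"jaw":60,"dx":0,"dy":0,"dz":0,"roll":0}]' 40| grep -E "force|tcp|open"
python3 -m crank '[{"jaw":60,"dx":0,"dy":0,"dz":-15,"roll":0},{"jaw":60,"dx":0,"dy":0,"dz":-40,"roll":0},{"jaw":60,"dx":0,"dy":0,"dz":-80,"roll":0},{"jaw":60,"dx":0,"dy":0,"dz":-125,"roll":0},{"jaw":60,"dx":0,"dy":0,"dz":-170,"roll":0}]' | grep -E "force|tcp|open"
python3 bar.py b4 65
python3 -m crank '[{"jaw":60,"dx":45,"dy":0,"dz":-10,"roll":0},{"jaw":60,"dx":90,"dy":0,"dz":-20,"roll":0},{"jaw":60,"dx":135,"dy":0,"dz":-20,"roll":0},{"jaw":60,"dx":170,"dy":0,"dz":-20,"roll":0},{"jaw":60,"dx":190,"dy":0,"dz":-20,"roll":0}]' | grep -E "tcp"
python3 st.py
python3 - <<'E'
from h import *
i,W,d,s=cloud("top"); i2,*_=cloud("scene"); cv2.imwrite("pics/fin.png",np.vstack([cv2.resize(i[110:300,130:440],(740,300)),cv2.resize(i2[120:300,200:460],(740,300))]))
E
```

```text
tcp_pos: [0.5839, -0.0008, 0.1021]
force: [0.3, 0.1, -2.9]
opening: 0.262
gripper_force: 40.0
tcp_pos: [0.5838, -0.0008, 0.102]
force: [-0.1, 0.4, 0.3]
opening: 0.597
gripper_force: 0.0
tcp_pos: [0.5833, -0.0007, 0.2736]
force: [0.6, 0.3, -0.5]
opening: 0.6
gripper_force: 0.0
bar top z,slope [6.52568e+01 1.00000e-04] centre [-34.8  -0. ] [ 46.3 510.4] 0.21 5744
tcp stand [-37.9  -1.5] 273.6
tcp_pos: [0.3919, 0.0183, 0.2919]
top 137 [(5, 32, -5.4), (15, 22, -2.5), (25, 24, -1.2), (35, 21, 0.8), (55, 44, -31.5), (65, 70, -31.4), (75, 54, 2.8), (85, 104, 8.9), (95, 87, 18.8), (105, 5, 15.9)]
top -7 [(5, 18, -6.2), (15, 13, -2.2), (25, 26, -0.5), (35, 18, 1.2), (55, 22, -30.7), (65, 34, -32.2), (75, 63, 0.3), (85, 106, 9.5), (95, 85, 18.0), (105, 8, -7.6)]
top -147 [(5, 25, -6.5), (15, 27, -3.0), (25, 24, -1.2), (35, 22, 0.5), (45, 5, 1.6), (55, 26, -32.4), (65, 81, -31.8), (75, 59, 3.3), (85, 104, 8.3), (95, 85, 18.2)]
scene 137 [(5, 31, 20.7), (15, 26, 21.4), (25, 29, 19.8), (35, 34, 23.4), (45, 36, 21.0), (55, 70, -27.5), (65, 70, -30.5), (75, 66, -0.2), (85, 78, 20.8), (95, 81, 17.4)]
scene -7 [(5, 29, 19.8), (15, 27, 16.1), (25, 34, 21.9), (35, 31, 21.6), (45, 41, 18.2), (55, 67, -27.9), (65, 59, -26.6), (75, 100, -1.8), (85, 117, 18.3), (95, 119, 15.2), (105, 25, -26.4)]
scene -147 [(5, 35, 15.3), (15, 33, 15.2), (25, 31, 13.8), (35, 34, 20.1), (45, 44, 21.3), (55, 98, -27.8), (65, 88, -32.2), (75, 91, -0.3), (85, 103, 20.8), (95, 111, 16.7)]
```

View pics/fin.png

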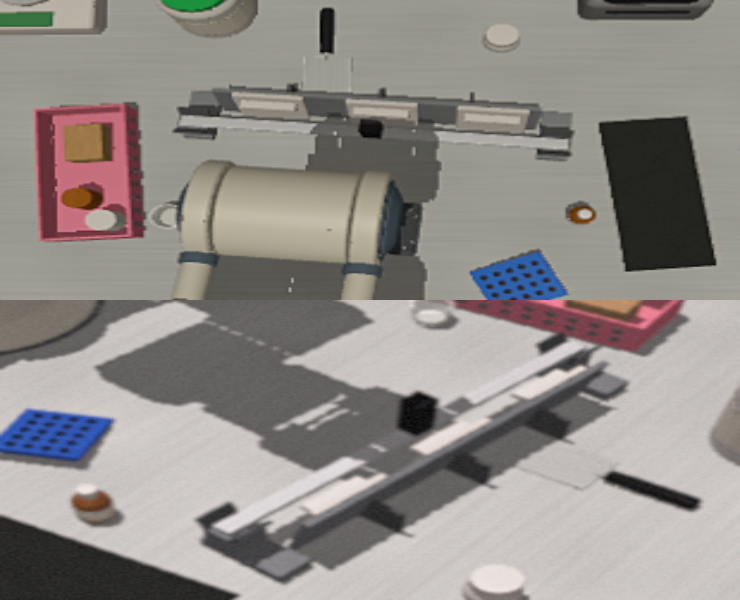

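View pics/b4.png

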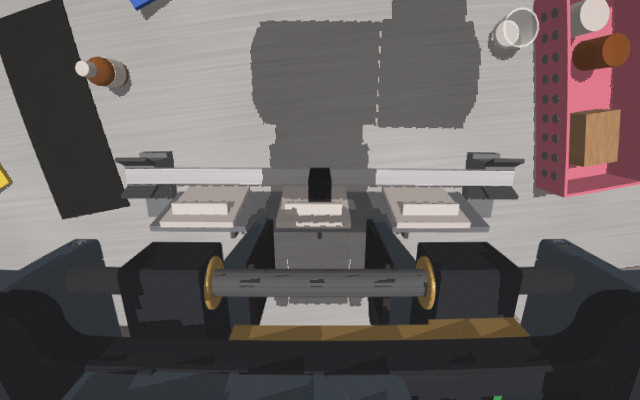

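The bar lies flat and centred between the cheeks (grip at px (319,180), top at z 65 mm, level). All three plates lean behind it, and the bottle, cup, tub and spatula are unmoved. I hand the job in.

```bash
python3 -c "
from cell import *
print(job_done())"
```

```text
the job is handed in; nothing more can be done
None
```

The job is handed in: all three white plates lean on the backrest, the bar is back flat and centred on the saddles, and the other things on the bench look unmoved in the last pictures; the hand-in gave no verdict.

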